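# Sort specimen cups and dropper bottles, and block the gap in the carrier

## Task

Clear the bench: stand both screw-cap specimen cups in the long narrow white carrier and both amber dropper bottles in the clear tray. Once both cups are in the carrier, fill the gap left there with the wider of the two cork blocks, set down on the carrier's floor in line with the cups so that they cannot shift about. Keep everything upright, and leave the thin block, the beaker and the timer where they are.

Things in the scene. Friction and masses are not known exactly. Their poses are not given: they have to be found in the camera images.
- carrier: Long narrow open white trough, the specimen carrier, standing firmly on the worktop (it does not move), with a steel bail at each end. Outside 186 x 76 mm, 38 mm high; inside 176 x 66 mm, walls 5 mm with a 3 mm rounded rim, floor 5 mm above the worktop. No dividers. Origin: centre of the underside; x along its length, y across, z up.
- tray: Clear open plastic tray with a paper pad, standing firmly on the worktop (it does not move). Outside 112 mm (x) x 132 mm (y), 34 mm high; inside 104 x 124 mm, floor 3 mm above the worktop. Origin: centre of the underside; z up.
- cup_a: Screw-cap specimen cup, 64 mm high: round body 45 mm in diameter up to 52 mm, lid 51 mm in diameter from 51 to 63 mm, lid fixed on; its lid is yellow. Can be held by the lid from above. z up. Origin: centre of the underside. Loose, standing upright on the worktop at the start.
- cup_b: Screw-cap specimen cup of the same size as the other (body 45 mm, lid 51 mm in diameter at 51 to 63 mm, 64 mm high); its lid is white. Can be held by the lid from above. z up. Origin: centre of the underside. Loose, standing upright on the worktop at the start.
- dropper_a: Amber glass dropper bottle with black collar and rubber teat, 102 mm high: round body 33 mm in diameter with its shoulder rounding in towards 70 mm, collar 24 mm in diameter from 62 to 77 mm, teat 13 mm above it. z up. Origin: centre of the underside. Loose, standing upright on the worktop at the start.
- dropper_b: Second amber dropper bottle of the same shape and size (body 33 mm, collar 24 mm in diameter at 62 to 77 mm, 102 mm high). z up. Origin: centre of the underside. Loose, standing upright on the worktop at the start.
- block_wide: Cork packing block, the wider of two: 50 x 50 mm in plan, 60 mm high, sides along its x and y. z up. Origin: centre of the underside. Loose, standing upright on the worktop at the start.
- block_thin: Cork packing block, the thin one of two: 25 mm (x) x 50 mm (y) in plan, 60 mm high; too small for the gap. To be left where it stands. z up. Origin: centre of the underside. Loose, standing upright on the worktop at the start.
- beaker: Bystander: 100 ml glass beaker, 53 mm in diameter, 70 mm high. To be left where it stands. z up. Origin: centre of the underside. Loose, standing upright on the worktop at the start.
- timer: Bystander: white digital bench timer, 39 mm (x) x 68 mm (y), 51 mm high. To be left where it stands. z up. Origin: centre of the underside. Loose, standing upright on the worktop at the start.

How it is judged:
On the way, in this order (a step that is already met when the one before it is completed fails the run):
1. both specimen cups stand on the floor of the carrier (x of cup_a in the frame of carrier between -0.07 and 0.07 m and y of cup_a in the frame of carrier between -0.015 and 0.015 m and z of cup_a in the frame of carrier between 0 and 0.011 m and angle between each of cup_a, cup_b's own z axis and vertical below 0.12 rad and x of cup_b in the frame of carrier between -0.07 and 0.07 m and y of cup_b in the frame of carrier between -0.015 and 0.015 m and z of cup_b in the frame of carrier between 0 and 0.011 m), for 0.2 s.
2. with both cups in, the wide cork block stands on the floor of the carrier (all of step 1 and x of block_wide in the frame of carrier between -0.07 and 0.07 m and y of block_wide in the frame of carrier between -0.015 and 0.015 m and z of block_wide in the frame of carrier between 0 and 0.011 m and angle between block_wide's own z axis and vertical below 0.12 rad), for 0.2 s.
At the end, for the whole second after the job is handed in: Both cups and the wide block stand inside the carrier and both dropper bottles inside the tray, each down on the floor (within 6 mm), upright (within 0.12 rad), released and at rest; the thin block, the beaker and the timer are within 30 mm of where they stood (all of step 2 and x of dropper_a in the frame of tray between -0.04 and 0.04 m and y of dropper_a in the frame of tray between -0.05 and 0.05 m and z of dropper_a in the frame of tray between -0.002 and 0.009 m and angle between each of dropper_a, dropper_b's own z axis and vertical below 0.12 rad and x of dropper_b in the frame of tray between -0.04 and 0.04 m and y of dropper_b in the frame of tray between -0.05 and 0.05 m and z of dropper_b in the frame of tray between -0.002 and 0.009 m and linear speed of each of cup_a, cup_b, dropper_a, dropper_b, block_wide below 0.02 m/s); the robot touches nothing.
It fails at once if the thin block is moved from its place (more than 30 mm) (distance of block_thin from where it was at the start of the episode above 0.03 m).
It fails at once if the beaker is moved from its place (more than 30 mm) (distance of beaker from where it was at the start of the episode above 0.03 m).
It fails at once if the timer is moved from its place (more than 30 mm) (distance of timer from where it was at the start of the episode above 0.03 m).
It fails at once if a cup or a dropper bottle is tipped over (more than 0.6 rad) (angle between any of cup_a, cup_b, dropper_a, dropper_b's own z axis and vertical above 0.6 rad).
It also fails if it takes over 138 s, if anything falls off the work surface, if the arm or the gripper's body presses on something with over 40 N, if the wrist force passes 120 N, or if a joint passes its speed limit or range.

## Robot

A 6-joint arm with a two-finger parallel gripper is mounted at the origin on a cart in front of the work surface, level with it; the furniture and walls round the work are solid. World frame = base frame: x ahead of the robot, y to its left, z up, the work surface at z = 0. Lengths are in m, angles in rad, forces in N, time in s.
With the tool pointing down it reaches from about 0.425 to 0.95 m from the base axis. Payload 3.5 kg.
Tool frame: the origin (TCP) lies at the very end of the fingers, on their centre line; the grasp point (between the pads) lies 19 mm behind it; z points along the fingers, y is the line along which they close (so a half turn about z gives the same grasp; the last joint's range is limited). The gripper opens to 85 mm and grips with 20 to 120 N. Pads are 22 mm wide; open, the fingers measure 114 mm over their backs; the gripper's body (76 mm by 85 mm) begins 54 mm behind the grasp point. The pads swing forward as they close: fully open they stand 13 mm farther back than shut.
Start: joints at [1.079, 0.286, 1.577, -0, 1.279, -0.15], TCP at [0.226, 0.636, 0.231] pointing down, gripper open.
Joint ranges: [-2.77, 2.77], [-0.9, 2.22], [0.21, 2.48], [-1.53, 4.67], [0.24, 2.81], [-2.84, 2.84]. Speed limits (rad/s): [2.79, 2.79, 3.14, 3.14, 3.14, 3.14].

## Interface

Orientations are given as a unit quaternion [x, y, z, w].
In Python, from plant import get_state, read_camera, sign_off, recognise gives the robot as it stands.
- The arm moves only by the tool arm_command, never from a script. Its argument "steps" is a list of rows, each an object with "translation": the shift along the tool's x, y, z scaled (see below), a list of three; "twist": the turn, a rotation vector about the tool's x, y, z scaled (see below), a list of three; "fingers": the opening, from -1 (shut) to 1 (fully open). In form: [{"translation": [x, y, z], "twist": [rx, ry, rz], "fingers": fingers}, ...]. A call has 1 to 5 rows; each row is the pose to reach, as a shift and turn from the pose commanded when the call began, along the tool's axes at that moment; what a row does not reach only later rows make up. The controller multiplies each number of a shift by 75 cm and each number of a turn by 60 degrees. A row lasts 1/8 s, in which the tool goes at most 62.5 mm and 10.7 degrees, less where a joint would pass 70% of its speed; a pose out of reach is approached as far as the arm can. A call with a number of a shift or a turn outside -1 to 1 is refused whole. A call with a gripper value outside its range is refused whole. The fingers move at their own pace and stop on an object; "grip_force" is the grip in N (left out, the last holds). Time passes only in rows, so rows that repeat a pose let the fingers close. It gives the time, the measured TCP pose, the force, the opening and the grip force at its end, in the units of the state.
- get_state(): the state, without advancing time (a new reading comes with each control period).
- read_camera(name): name is "side" or "top" or "wrist"; returns a dict with "pixels" (480x640x3 uint8, red, green, blue), "K" (3x3 intrinsics, pixels), "R" (3x3) and "t" (3): a world point X has camera coordinates R X + t; the wrist camera has in their place "T_tool_cam" (4x4, takes a point from camera to tool coordinates, whose origin is the TCP and whose axes are the flange's). Camera axes: x right, y down, z forward; pixel columns grow to the right and rows downward; lengths in m; the calibration is good to about 2 mm. The wrist camera is an equidistant fisheye: a pixel r from the principal point sees the ray r / f radians off the axis. A picture is of the moment at which its call begins: read the wrist's pose just before it. There is no depth.
- sign_off(): hands the job in; it is judged then, once.
Trained networks look in a picture, given as the dict that the camera call returned (one of the last four; its "shot" number tells which), for a name from the list of things; names that differ only in an ending like _2 or _b are one class to them, and where a whole thing is asked for, a point or a joint stands for the part that bears it (a point fixed in the world has none). Each returns a list of dicts, best first, with "conf" (0 to 1); they miss things now and then, are a little off and sometimes report something else, mostly with a low value. They report only what shows in the picture. A call takes as long as a camera call.
- recognise(picture, query): "point" ([row, column] in pixels, amid what is visible of it).
The state is a dict: "time": time; "qpos": joint angles; "dq": joint speeds; "joint_efforts": joint torques, N m; "eef_pos": TCP position; "tcp_rot": TCP orientation; "contact_force": force on the tool from outside, world axes, zero at the start; "wrist_torque": the same for the moment, N m; "opening": opening from 0.0 (shut) to 1.0 (fully open); "finger_force": force on a finger pad.
Only numpy, scipy, OpenCV 4.12 (cv2) and the standard library are available. Lean on these libraries where they do the work, as an engineer would, in place of code of your own. Each camera call takes 0.05 s, during which the arm holds its last target. There are 200 camera calls.

## Working session

There is one attempt and no reset: what is moved stays moved. The work goes in short steps, Python scripts to look and compute and a tool call to move; the robot and the scene stay as the last step left them, time stands still between calls to the robot, and variables do not carry over. Pictures are saved under pics/ and viewed, at most 14 in all, crops included, and the job is handed in when it is done.

Besides the shell and the picture viewer there is one more tool, called after "Emit:" by a JSON object that holds its "fn" and its "kwargs", one argument or row to a line. arm_command: Moves the arm, as the interface text tells. Shifts and turns lie within -1 to 1; 1 stands for 75 cm of shift or 60 degrees of turn. Its arguments: {"type":"object","properties":{"steps":{"type":"array"},"grip_force":{"type":"number"}},"required":["steps"]}

```bash
mkdir -p pics; ls; python3 - <<'E'
from plant import *
import cv2
s=get_state();print(s)
for n in("top","side"):
    p=read_camera(n);cv2.imwrite(f"pics/{n}0.png",p["pixels"][...,::-1]);print(n,p["K"],p["R"],p["t"])
    for q in["carrier","tray","cup_a","dropper_a","block_wide","block_thin","beaker","timer"]:
        print(q,[(d["point"],round(d["conf"],2)) for d in recognise(p,q)][:4])
p=read_camera("wrist");print(p["K"],p["T_tool_cam"])
E
```

```text
pics
{'time': 0.0, 'qpos': array([ 1.07899583e+00,  2.87175756e-01,  1.57822678e+00, -5.34987373e-05,
        1.27860179e+00, -1.50035174e-01]), 'dq': array([-0.00121945, -0.00017702, -0.00044272,  0.00042225, -0.00086666,
       -0.00085846]), 'joint_efforts': array([ 2.94270721e-04, -4.05983591e+01, -2.92626768e+01, -1.32032219e-04,
        5.79559404e-03, -6.13659651e-06]), 'eef_pos': array([0.22590834, 0.63535173, 0.22991351]), 'tcp_rot': array([ 1.70044476e-01,  9.85435651e-01, -1.15234851e-03, -3.56066378e-04]), 'contact_force': array([-0.35601617, -0.7423561 ,  0.16153279]), 'wrist_torque': array([-0.00428515,  0.02947709,  0.01302711]), 'finger_force': 0.0, 'opening': 1.001402623344732}
top [[548.35205039   0.         323.58104363]
 [  0.         548.35205039 242.66908069]
 [  0.           0.           1.        ]] [[-1.50616742e-02 -9.99883178e-01 -2.60309770e-03]
 [-9.78531150e-01  1.52751221e-02 -2.05532138e-01]
 [ 2.05547890e-01 -5.48445905e-04 -9.78646905e-01]] [0.01885067 0.56057172 1.2361088 ]
carrier [([261.7, 448.2], 0.64), ([260.4, 199.8], 0.5)]
tray [([257.1, 198.7
[... 599 characters left out ...]
74)]
tray [([178.6, 254.2], 0.74), ([193.9, 345.8], 0.5)]
cup_a [([200.0, 288.6], 0.82), ([243.9, 407.7], 0.76)]
dropper_a [([261.2, 345.8], 0.89), ([216.5, 372.0], 0.69)]
block_wide [([218.8, 242.7], 0.8)]
block_thin [([285.4, 299.9], 0.8)]
beaker [([225.2, 318.8], 0.64)]
timer [([194.1, 340.0], 0.72)]
[[371.64829954   0.         321.69541544]
 [  0.         371.64829954 244.08917163]
 [  0.           0.           1.        ]] [[-1.16076262e-04 -9.61136320e-01 -2.76074193e-01  7.04364140e-02]
 [ 9.99997933e-01 -6.71965879e-04  1.91895803e-03 -9.23800683e-05]
 [-2.02989270e-03 -2.76073400e-01  9.61134412e-01 -1.42071298e-01]
 [ 0.00000000e+00  0.00000000e+00  0.00000000e+00  1.00000000e+00]]
```

```bash
python3 - <<'E'
import cv2
i=cv2.imread("pics/top0.png")[150:350,140:520]
cv2.imwrite("pics/top0c.png",cv2.resize(i,None,fx=2.1,fy=2.1,interpolation=cv2.INTER_CUBIC))
E
```

```text
(no output)
```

View pics/top0c.png

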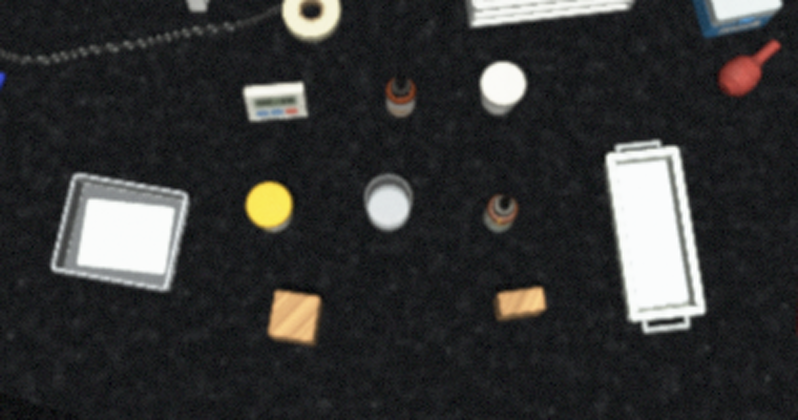

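View pics/side0.png

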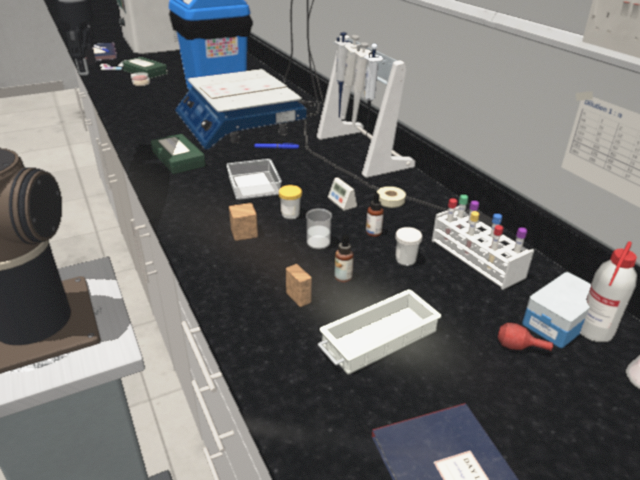

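The top crop (2.1x, offset 140,150) shows the tray on the left and the carrier on the right at (655,235). The yellow cup is at (270,204), the white cup at (503,83), the droppers at (402,95) and (501,210), the wide block at (295,315) and the thin block at (520,303). The side view agrees with this.

```bash
cat > h.py <<'E'
import numpy as np, cv2
from scipy.spatial.transform import Rotation as Ro
from plant import *
def ray(p,rc,z):
    "world point at height z seen at [row,col] in fixed camera"
    r=p["R"].T@np.linalg.inv(p["K"])@np.array([rc[1],rc[0],1.]);c=-p["R"].T@p["t"]
    return c+r*(z-c[2])/r[2]
def wray(p,s,rc,z):
    "same for the wrist fisheye, s the state at the shot"
    K=p["K"];d=np.array([(rc[1]-K[0,2])/K[0,0],(rc[0]-K[1,2])/K[1,1]]);th=np.hypot(*d)+1e-12
    v=np.r_[np.sin(th)*d/th,np.cos(th)];T=p["T_tool_cam"];R=Ro.from_quat(s["tcp_rot"]).as_matrix()
    c=R@T[:3,3]+s["eef_pos"];r=R@T[:3,:3]@v
    return c+r*(z-c[2])/r[2]
E
cat > m.py <<'E'
from h import *
p=read_camera("top");im=p["pixels"]
hsv=cv2.cvtColor(im,cv2.COLOR_RGB2HSV).astype(int)
crop=lambda a:(a[1]/2.1+150,a[0]/2.1+140)
def show(n,pts,z):
    P=np.array([ray(p,crop(a),z)[:2] for a in pts]);print(n,P.mean(0).round(4),"sides",np.linalg.norm(P-np.roll(P,-1,0),axis=1).round(3),"dirs",np.degrees(np.arctan2(*(np.roll(P,-1,0)-P).T[::-1])).round(1))
show("carrier",[(607,153),(680,147),(704,313),(629,321)],.038)
show("tray",[(76,174),(188,191),(167,290),(53,270)],.034)
def blob(n,mask,box,z,rect=False):
    m=np.zeros(mask.shape,np.uint8);r0,r1,c0,c1=box;m[r0:r1,c0:c1]=mask[r0:r1,c0:c1]
    k,l,st,ce=cv2.connectedComponentsWithStats(m);i=1+np.argmax(st[1:,4]);rr,cc=np.nonzero(l==i)
    P=np.array([ray(p,(a,b),z)[:2] for a,b in zip(rr,cc)],np.float32)
    print(n,st[i],P.mean(0).round(4),cv2.minEnclosingCircle(P),cv2.minAreaRect(P*1000))
H,S,V=hsv[...,0],hsv[...,1],hsv[...,2]
print(hsv[247,268],hsv[190,380],hsv[300,280])
blob("yel",(S>130)&(V>150),(225,270,250,290),.063)
blob("whi",(V>205),(172,215,360,400),.063)
blob("wide",(S>60)&(V>150)&(H<25),(280,325,260,300),.06)
blob("thin",(S>60)&(V>150)&(H<25),(280,325,370,405),.06)
show("drA teat",[(403,82)],.1);show("drB teat",[(508,202)],.1)
show("beaker base",[(388,205)],.0);show("timer",[(274,92)],.051)
q=read_camera("side")
for n,rc in(("drB",(261,345)),("drA",(216,372))): print(n,ray(q,rc,.04).round(3))
E
python3 m.py
```

```text
carrier [ 0.5167 -0.2944] sides [0.085 0.192 0.085 0.194] dirs [ -86.1 -175.9   95.2    4.1]
tray [0.5285 0.3121] sides [0.131 0.116 0.132 0.113] dirs [-99.7 169.4  79.2 -11. ]
[ 27 160 250] [ 30   4 250] [ 20 107 245]
yel [257 237  22  22 369] [0.5511 0.1418] ((0.5509653091430664, 0.14204242825508118), 0.026020046323537827) ((551.0203857421875, 141.54916381835938), (50.94346237182617, 48.154056549072266), 44.32373046875)
whi [369 180  21  20 315] [ 0.6883 -0.1251] ((0.6883640885353088, -0.1246175467967987), 0.024619925767183304) ((688.24365234375, -124.73551940917969), (46.33868408203125, 47.63115692138672), 44.569942474365234)
wide [268 289  24  24 460] [0.4263 0.1139] ((0.426523894071579, 0.11424742639064789), 0.032689210027456284) ((426.3533020019531, 113.89212799072266), (49.03547286987305, 50.20817565917969), 80.43978881835938)
thin [377 287  22  14 229] [ 0.4386 -0.1368] ((0.43984997272491455, -0.1365322321653366), 0.025407616049051285) ((438.5557556152344, -136.9906005859375), (25.473731994628906, 48.85971450805664), 7.446944236755371)
drA teat [ 0.6794 -0.011 ] sides [0.] dirs [0.]
drB teat [ 0.5418 -0.1225] sides [0.] dirs [0.]
beaker base [0.5605 0.0075] sides [0.] dirs [0.]
timer [0.6851 0.1369] sides [0.] dirs [0.]
drB [ 0.548 -0.119  0.04 ]
drA [ 0.683 -0.     0.04 ]
```

```bash
cat >> h.py <<'E'
def delta(x,y,z,dirdeg,s=None):
    "scaled shift and turn from the present pose to TCP x,y,z, tool down, fingers closing along dirdeg"
    s=s or get_state();R=Ro.from_quat(s["tcp_rot"]);a=np.radians(dirdeg)
    Y=np.array([np.cos(a),np.sin(a),0]);Z=np.array([0,0,-1.]);G=Ro.from_matrix(np.c_[np.cross(Y,Z),Y,Z])
    print("shift",(R.inv().apply(np.array([x,y,z])-s["eef_pos"])/.75).round(4),"turn",np.degrees((R.inv()*G).as_rotvec()/60).round(4),"tcp",s["eef_pos"].round(4),"t",round(s["time"],2))
E
python3 -c "
from h import *
delta(.551,.142,.17,94)"
```

```text
shift [-0.6288 -0.4753  0.0818] turn [-0.     -0.     -0.3931] tcp [0.2262 0.6359 0.2313] t 1.05
```

Emit:
{"fn": "arm_command", "kwargs": {
  "steps": [
    {"translation": [-0.0629, -0.0475, 0], "twist": [0, 0, 0], "fingers": 1},
    {"translation": [-0.1258, -0.095, 0], "twist": [0, 0, 0], "fingers": 1},
    {"translation": [-0.1886, -0.1426, 0], "twist": [0, 0, 0], "fingers": 1},
    {"translation": [-0.2515, -0.19, 0], "twist": [0, 0, 0], "fingers": 1},
    {"translation": [-0.3144, -0.2377, 0], "twist": [0, 0, 0], "fingers": 1}
  ]
}}

```text
time: 1.68
eef_pos: [0.3895, 0.3874, 0.2317]
tcp_rot: [0.17, 0.985, 0.0, 0.0]
contact_force: [0.7, 0.3, 0.9]
opening: 0.996
finger_force: 0.0
```

Emit:
{"fn": "arm_command", "kwargs": {
  "steps": [
    {"translation": [-0.0629, -0.0475, 0], "twist": [0, 0, -0.1], "fingers": 1},
    {"translation": [-0.1258, -0.095, 0.03], "twist": [0, 0, -0.2], "fingers": 1},
    {"translation": [-0.1886, -0.1426, 0.05], "twist": [0, 0, -0.3], "fingers": 1},
    {"translation": [-0.2515, -0.19, 0.0818], "twist": [0, 0, -0.3931], "fingers": 1},
    {"translation": [-0.3144, -0.2377, 0.0818], "twist": [0, 0, -0.3931], "fingers": 1}
  ]
}}

```text
time: 2.3
eef_pos: [0.5504, 0.1402, 0.1678]
tcp_rot: [-0.035, 0.999, 0.0, -0.002]
contact_force: [0.5, 0.6, 0.2]
opening: 1.002
finger_force: 0.0
```

```bash
python3 -c "
from h import *
s=get_state();p=read_camera('wrist');print(s['eef_pos'],s['tcp_rot'],s['opening'])
for q in ['cup_a','cup_b','beaker','dropper_a','block_wide']:
  for d in recognise(p,q)[:3]: print(q,d['conf'],d['point'],wray(p,s,d['point'],.063).round(4))
cv2.imwrite('pics/w1.png',p['pixels'][...,::-1])
delta(.551,.142,.037,94)"
```

```text
[0.55043256 0.14017047 0.16777019] [-3.51922424e-02  9.99378782e-01  2.81195709e-05 -1.88549082e-03] 1.0017457632131745
cup_a 0.73 [345.2, 60.6] [ 0.6676 -0.0997  0.063 ]
cup_a 0.6 [242.9, 327.3] [0.5496 0.1445 0.063 ]
cup_a 0.55 [213.6, 40.5] [ 0.5406 -0.0965  0.063 ]
cup_b 0.73 [345.2, 60.6] [ 0.6676 -0.0997  0.063 ]
cup_b 0.6 [242.9, 327.3] [0.5496 0.1445 0.063 ]
cup_b 0.55 [213.6, 40.5] [ 0.5406 -0.0965  0.063 ]
beaker 0.62 [233.2, 158.6] [0.5507 0.021  0.063 ]
dropper_a 0.62 [214.2, 41.5] [ 0.5411 -0.0953  0.063 ]
dropper_a 0.34 [242.1, 325.3] [0.5491 0.1431 0.063 ]
block_wide 0.84 [63.2, 297.3] [0.4291 0.1162 0.063 ]
shift [-0.0005 -0.001   0.1774] turn [ 0.0003 -0.0001  0.0006] tcp [0.5506 0.1427 0.1701] t 2.6
```

View pics/w1.png

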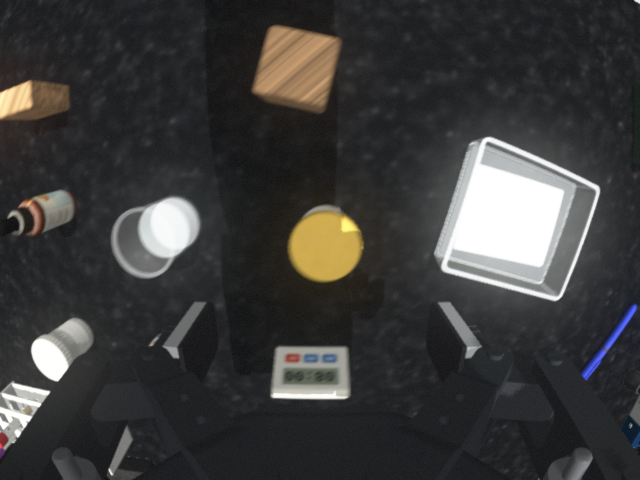

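The wrist view shows the yellow lid at (row 246, col 326), centred between the fingers and within 2 mm of the top-camera estimate. The finger path is clear.

Emit:
{"fn": "arm_command", "kwargs": {
  "steps": [
    {"translation": [0, 0, 0.07], "twist": [0, 0, 0], "fingers": 1},
    {"translation": [0, -0.0005, 0.14], "twist": [0, 0, 0], "fingers": 1},
    {"translation": [0, -0.0005, 0.178], "twist": [0, 0, 0], "fingers": 1},
    {"translation": [0, -0.0005, 0.178], "twist": [0, 0, 0], "fingers": 1},
    {"translation": [0, -0.0005, 0.178], "twist": [0, 0, 0], "fingers": -1}
  ],
  "grip_force": 40
}}

```text
time: 3.22
eef_pos: [0.5519, 0.1427, 0.0382]
tcp_rot: [-0.036, 0.999, 0.0, 0.001]
contact_force: [0.9, -0.5, -0.0]
opening: 0.82
finger_force: 0.0
```

Emit:
{"fn": "arm_command", "kwargs": {
  "steps": [
    {"translation": [0, 0, 0], "twist": [0, 0, 0], "fingers": -1},
    {"translation": [0, 0, 0], "twist": [0, 0, 0], "fingers": -1},
    {"translation": [0, 0, 0], "twist": [0, 0, 0], "fingers": -1},
    {"translation": [0, 0, 0], "twist": [0, 0, 0], "fingers": -1},
    {"translation": [0, 0, 0], "twist": [0, 0, 0], "fingers": -1}
  ]
}}

```text
time: 3.85
eef_pos: [0.553, 0.1421, 0.0391]
tcp_rot: [-0.035, 0.999, 0.0, 0.002]
contact_force: [-1.7, 0.7, 6.1]
opening: 0.578
finger_force: 41.1
```

Emit:
{"fn": "arm_command", "kwargs": {
  "steps": [
    {"translation": [0, 0, -0.07], "twist": [0, 0, 0], "fingers": -1},
    {"translation": [0, 0, -0.14], "twist": [0, 0, 0], "fingers": -1},
    {"translation": [0, 0, -0.2], "twist": [0, 0, 0], "fingers": -1},
    {"translation": [0, -0.07, -0.2], "twist": [0, 0, 0], "fingers": -1},
    {"translation": [0, -0.15, -0.2], "twist": [0, 0, 0], "fingers": -1}
  ]
}}

```text
time: 4.47
eef_pos: [0.5593, 0.0288, 0.1881]
tcp_rot: [-0.036, 0.999, -0.0, 0.002]
contact_force: [0.4, -0.8, -0.4]
opening: 0.58
finger_force: 41.8
```

Emit:
{"fn": "arm_command", "kwargs": {
  "steps": [
    {"translation": [0, -0.08, 0], "twist": [0, 0, 0], "fingers": -1},
    {"translation": [0, -0.16, 0], "twist": [0, 0, 0], "fingers": -1},
    {"translation": [0, -0.24, 0], "twist": [0, 0, 0], "fingers": -1},
    {"translation": [0, -0.3, 0], "twist": [0, 0, 0], "fingers": -1},
    {"translation": [0, -0.3, 0], "twist": [0, 0, 0], "fingers": -1}
  ]
}}

```text
time: 5.1
eef_pos: [0.5743, -0.1984, 0.1867]
tcp_rot: [-0.033, 0.999, -0.0, 0.0]
contact_force: [-0.3, 0.4, 0.7]
opening: 0.585
finger_force: 41.8
```

```bash
python3 -c "
from h import *
s=get_state();p=read_camera('wrist');print(s['eef_pos'],s['tcp_rot'],s['opening'])
cv2.imwrite('pics/w2.png',p['pixels'][...,::-1])
delta(.575,-.29,.17,94)"
```

```text
[ 0.5743397  -0.19844499  0.18672202] [-3.25687928e-02  9.99469378e-01 -4.37398867e-04  2.10481847e-04] 0.5848158884922241
shift [ 0.0073 -0.1245  0.022 ] turn [ 0.0003 -0.0001 -0.0027] tcp [ 0.5743 -0.1965  0.1865] t 5.15
```

View pics/w2.png

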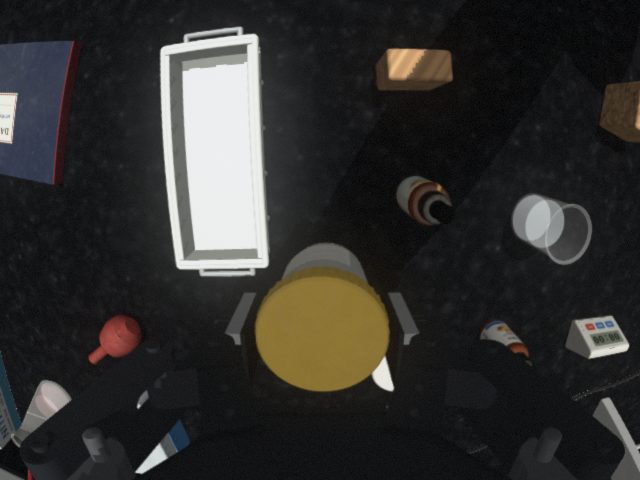

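The wrist view shows the yellow cup held level. The carrier's outer rim corners are near (col,row) (163,46), (257,36), (268,266) and (178,268).

```bash
cat > c.py <<'E'
from h import *
s=get_state();p=read_camera('wrist')
P=np.array([wray(p,s,(r,c),.037)[:2] for c,r in[(163,46),(257,36),(268,266),(178,268)]])
print(P.round(4),P.mean(0),np.linalg.norm(P-np.roll(P,-1,0),axis=1),np.degrees(np.arctan2(*(np.roll(P,-1,0)-P).T[::-1])))
# inner floor edge/inside mask: bright white pixels of the trough
m=(p["pixels"].min(2)>150).astype(np.uint8);m[:,:150]=0;m[:,280:]=0;m[290:]=0
m=cv2.morphologyEx(m,cv2.MORPH_OPEN,np.ones((5,5)))
k,l,st,ce=cv2.connectedComponentsWithStats(m);i=1+np.argmax(st[1:,4]);rr,cc=np.nonzero(l==i);print(st[i])
for z in(.037,):
    Q=np.array([wray(p,s,a,z)[:2] for a in zip(rr,cc)],np.float32);print(cv2.minAreaRect(Q*1000))
delta(.575,-.29,.17,94)
E
python3 c.py
python3 - <<'E'
import sys;sys.path.insert(0,'.')
from h import *
p=read_camera('top');im=p['pixels'];m=(im.min(2)>150).astype(np.uint8);m[:,:415]=0;m[:,482:]=0;m[:210]=0;m[315:]=0
m=cv2.morphologyEx(m,cv2.MORPH_OPEN,np.ones((3,3)))
k,l,st,ce=cv2.connectedComponentsWithStats(m);i=1+np.argmax(st[1:,4]);rr,cc=np.nonzero(l==i);print(st[i])
Q=np.array([ray(p,a,.037)[:2] for a in zip(rr,cc)],np.float32);print(cv2.minAreaRect(Q*1000))
E
```

```text
[[ 0.4274 -0.3363]
 [ 0.4222 -0.2567]
 [ 0.6098 -0.2385]
 [ 0.6179 -0.3193]] [ 0.51929875 -0.2877186 ] [0.07977596 0.18846383 0.08115921 0.19120566] [  93.76741556    5.53916343  -84.27019139 -174.88663097]
[  158    34   108   240 17838]
((521.1870727539062, -290.5830383300781), (198.0229949951172, 83.3168716430664), 5.330329418182373)
shift [ 0.0077 -0.1262  0.0218] turn [ 0.0006 -0.0003 -0.0011] tcp [ 0.5743 -0.1952  0.1864] t 5.2
[ 439  239   37   64 1446]
((492.9743347167969, -296.08441162109375), (146.08326721191406, 85.58590698242188), 5.381194591522217)
```

Emit:
{"fn": "arm_command", "kwargs": {
  "steps": [
    {"translation": [0.003, -0.06, 0], "twist": [0, 0, 0], "fingers": -1},
    {"translation": [0.0063, -0.121, 0], "twist": [0, 0, 0], "fingers": -1},
    {"translation": [0.0063, -0.121, 0.04], "twist": [0, 0, 0], "fingers": -1},
    {"translation": [0.0063, -0.121, 0.08], "twist": [0, 0, 0], "fingers": -1},
    {"translation": [0.0063, -0.121, 0.12], "twist": [0, 0, 0], "fingers": -1}
  ]
}}

```text
time: 5.88
eef_pos: [0.5765, -0.2842, 0.0958]
tcp_rot: [-0.036, 0.999, 0.0, 0.0]
contact_force: [-0.4, 0.0, -0.4]
opening: 0.577
finger_force: 41.9
```

```bash
python3 -c "
from h import *
s=get_state();p=read_camera('wrist')
cv2.imwrite('pics/w3.png',p['pixels'][...,::-1])
print(s['contact_force'])
delta(.5758,-.286,.0445,94)"
```

```text
[-0.40197165  0.00219053 -0.39328117]
shift [-0.0025 -0.0052  0.0615] turn [ 0.0051 -0.006   0.0019] tcp [ 0.5739 -0.2825  0.0906] t 5.92
```

View pics/w3.png

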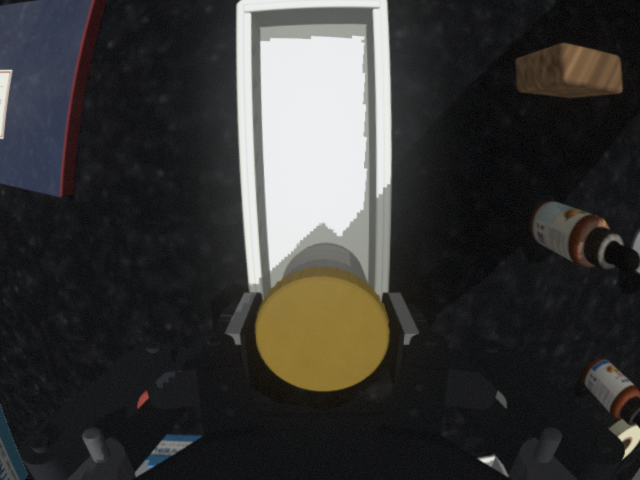

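The wrist view shows the cup between the carrier walls: outer rim at columns 247 and 389, cup at 322, so about 2 mm off centre. I'll lower it.

Emit:
{"fn": "arm_command", "kwargs": {
  "steps": [
    {"translation": [-0.0025, -0.003, 0.02], "twist": [0, 0, 0], "fingers": -1},
    {"translation": [-0.0025, -0.003, 0.045], "twist": [0, 0, 0], "fingers": -1},
    {"translation": [-0.0025, -0.003, 0.06], "twist": [0, 0, 0], "fingers": -1},
    {"translation": [-0.0025, -0.003, 0.06], "twist": [0, 0, 0], "fingers": -1},
    {"translation": [-0.0025, -0.003, 0.06], "twist": [0, 0, 0], "fingers": -1}
  ]
}}

```text
time: 6.55
eef_pos: [0.5787, -0.2884, 0.0521]
tcp_rot: [-0.035, 0.999, -0.0, 0.0]
contact_force: [-0.6, -0.2, 0.4]
opening: 0.577
finger_force: 41.9
```

```bash
python3 -c "
from h import *
s=get_state();p=read_camera('wrist')
print(s['contact_force'],s['eef_pos'])
delta(.5758,-.286,.0445,94)
m=(p['pixels'].min(2)>150)
for r in range(20,300,30): c=np.nonzero(m[r,200:430])[0]+200;print(r,c[:1],c[-1:],wray(p,s,(r,c[0]),.037)[:2],wray(p,s,(r,c[-1]),.037)[:2])
"
```

```text
[-0.61411872 -0.18060123  0.38601381] [ 0.5786796  -0.28840596  0.05210528]
shift [0.0038 0.0036 0.0105] turn [-0.001   0.0012 -0.0001] tcp [ 0.5788 -0.2885  0.0524] t 6.6
20 [223] [415] [ 0.45665183 -0.33903137] [ 0.45114803 -0.25690911]
50 [223] [417] [ 0.47071417 -0.33769697] [ 0.46508454 -0.25537872]
80 [224] [418] [ 0.48422154 -0.33615988] [ 0.47852947 -0.25414071]
110 [225] [418] [ 0.49736363 -0.33484088] [ 0.49166799 -0.25318192]
140 [226] [418] [ 0.5103271  -0.33371666] [ 0.50461507 -0.25205268]
170 [227] [416] [ 0.52328847 -0.33277074] [ 0.5176395  -0.25163318]
200 [229] [385] [ 0.53640131 -0.33153853] [ 0.53191597 -0.26394052]
230 [232] [372] [ 0.54983124 -0.32999244] [ 0.54562839 -0.26827197]
260 [234] [289] [ 0.56383371 -0.32903629] [ 0.56196471 -0.30387931]
290 [238] [249] [ 0.57853559 -0.32724805] [ 0.57807178 -0.32198255]
```

Emit:
{"fn": "arm_command", "kwargs": {
  "steps": [
    {"translation": [0.0038, 0.0025, 0.005], "twist": [0, 0, 0], "fingers": -1},
    {"translation": [0.0038, 0.0025, 0.0105], "twist": [0, 0, 0], "fingers": -1},
    {"translation": [0.0038, 0.0025, 0.0105], "twist": [0, 0, 0], "fingers": -1},
    {"translation": [0.0038, 0.0025, 0.0105], "twist": [0, 0, 0], "fingers": -1}
  ]
}}

```text
time: 7.1
eef_pos: [0.5755, -0.2864, 0.0442]
tcp_rot: [-0.035, 0.999, -0.0, 0.0]
contact_force: [-1.0, 1.4, 3.4]
opening: 0.58
finger_force: 42.1
```

Emit:
{"fn": "arm_command", "kwargs": {
  "steps": [
    {"translation": [0, 0, 0], "twist": [0, 0, 0], "fingers": 0.4},
    {"translation": [0, 0, 0], "twist": [0, 0, 0], "fingers": 0.7},
    {"translation": [0, 0, 0], "twist": [0, 0, 0], "fingers": 1},
    {"translation": [0, 0, 0], "twist": [0, 0, 0], "fingers": 1},
    {"translation": [0, 0, 0], "twist": [0, 0, 0], "fingers": 1}
  ]
}}

```text
time: 7.72
eef_pos: [0.5753, -0.2864, 0.0435]
tcp_rot: [-0.035, 0.999, 0.0, -0.0]
contact_force: [-0.5, -0.1, -0.1]
opening: 0.997
finger_force: 0.0
```

```bash
python3 -c "
from h import *
delta(.688,-.125,.17,95)"
```

```text
shift [-0.165   0.2042 -0.1686] turn [ 0.     -0.0001 -0.0166] tcp [ 0.5753 -0.2864  0.0435] t 7.72
```

Emit:
{"fn": "arm_command", "kwargs": {
  "steps": [
    {"translation": [0, 0, -0.05], "twist": [0, 0, 0], "fingers": 1},
    {"translation": [0, 0, -0.11], "twist": [0, 0, 0], "fingers": 1},
    {"translation": [0, 0, -0.1686], "twist": [0, 0, 0], "fingers": 1},
    {"translation": [-0.045, 0.055, -0.1686], "twist": [0, 0, -0.0166], "fingers": 1},
    {"translation": [-0.09, 0.11, -0.1686], "twist": [0, 0, -0.0166], "fingers": 1}
  ]
}}

```text
time: 8.35
eef_pos: [0.6378, -0.1993, 0.1716]
tcp_rot: [-0.043, 0.999, -0.001, 0.001]
contact_force: [0.7, 0.5, 0.0]
opening: 1.002
finger_force: 0.0
```

Emit:
{"fn": "arm_command", "kwargs": {
  "steps": [
    {"translation": [-0.04, 0.047, 0], "twist": [0, 0, 0], "fingers": 1},
    {"translation": [-0.075, 0.094, 0], "twist": [0, 0, 0], "fingers": 1},
    {"translation": [-0.075, 0.094, 0], "twist": [0, 0, 0], "fingers": 1}
  ]
}}

```text
time: 8.72
eef_pos: [0.6878, -0.1213, 0.1699]
tcp_rot: [-0.046, 0.999, 0.0, 0.0]
contact_force: [0.0, 0.3, -0.2]
opening: 1.003
finger_force: 0.0
```

```bash
cat > lid.py <<'E'
from h import *
import sys
s=get_state();p=read_camera('wrist');print(s['eef_pos'])
im=p['pixels'];hsv=cv2.cvtColor(im,cv2.COLOR_RGB2HSV)
for d in recognise(p,'cup_b')[:4]: print(d,wray(p,s,d['point'],.063).round(4))
m=((im.min(2)>170)).astype(np.uint8)
k,l,st,ce=cv2.connectedComponentsWithStats(m)
for i in range(1,k):
    if st[i,4]>800:
        Q=np.array([wray(p,s,a,.063)[:2] for a in zip(*np.nonzero(l==i))],np.float32);print(st[i],cv2.minEnclosingCircle(Q))
cv2.imwrite('pics/w4.png',im[...,::-1])
delta(.688,-.125,.038,95)
E
python3 lid.py
```

```text
[ 0.6878229  -0.12127461  0.1698697 ]
{'point': [244.1, 319.1], 'conf': 0.93} [ 0.6893 -0.1224  0.063 ]
{'point': [78.0, 120.2], 'conf': 0.88} [ 0.5773 -0.2778  0.063 ]
[  88    0   90  134 5662] ((0.568916380405426, -0.27071014046669006), 0.058737561106681824)
[ 474   62   48   55 1923] ((0.5642539858818054, -0.006170860957354307), 0.020739536732435226)
[ 556  231   68   41 1136] ((0.6740585565567017, 0.11215877532958984), 0.04902396351099014)
[   0  296   69   99 3781] ((0.8259400725364685, -0.3966984748840332), 0.06801419705152512)
[500 324  49  38 856] ((0.7661079168319702, 0.06645109504461288), 0.0279327891767025)
shift [-0.0018 -0.0014  0.1757] turn [-0.0002 -0.0007  0.001 ] tcp [ 0.6866 -0.124   0.1698] t 8.82
```

View pics/w4.png

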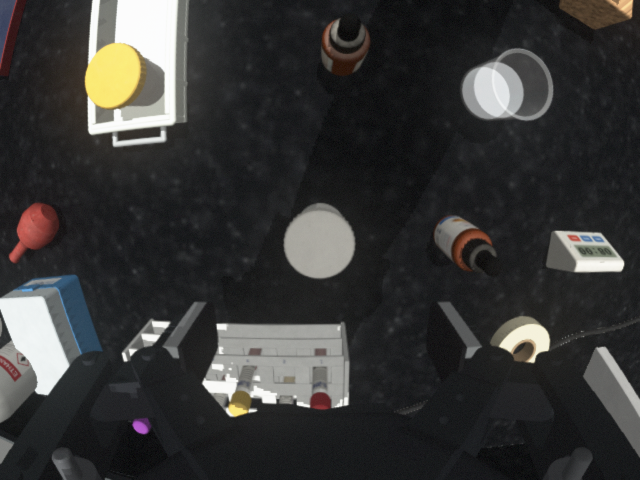

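The wrist view shows the yellow cup standing in the carrier and the white lid at (row 240, col 320). A tube rack is close behind it, so I'll check the clearance.

```bash
python3 -c "
from h import *
s=get_state();p=read_camera('wrist')
print([wray(p,s,(324,c),z).round(3).tolist() for c in(218,343) for z in(0,.04,.08)])
p=read_camera('side');print([ray(p,a,0).round(3).tolist() for a in((243,433),(283,510))])"
```

```text
[[0.795, -0.215, 0.0], [0.772, -0.204, 0.04], [0.749, -0.193, 0.08], [0.782, -0.095, 0.0], [0.761, -0.099, 0.04], [0.74, -0.104, 0.08]]
[[0.78, -0.099, 0.0], [0.83, -0.278, 0.0]]
```

Emit:
{"fn": "arm_command", "kwargs": {
  "steps": [
    {"translation": [-0.0015, 0, 0.07], "twist": [0, 0, 0], "fingers": 1},
    {"translation": [-0.0015, 0, 0.14], "twist": [0, 0, 0], "fingers": 1},
    {"translation": [-0.0015, 0, 0.1757], "twist": [0, 0, 0], "fingers": 1},
    {"translation": [-0.0015, 0, 0.1757], "twist": [0, 0, 0], "fingers": 1},
    {"translation": [-0.0015, 0, 0.1757], "twist": [0, 0, 0], "fingers": -1}
  ]
}}

```text
time: 9.55
eef_pos: [0.6888, -0.1254, 0.0402]
tcp_rot: [-0.043, 0.999, -0.001, 0.001]
contact_force: [-1.0, -0.4, 0.5]
opening: 0.816
finger_force: 0.0
```

Emit:
{"fn": "arm_command", "kwargs": {
  "steps": [
    {"translation": [0, 0, 0], "twist": [0, 0, 0], "fingers": -1},
    {"translation": [0, 0, 0], "twist": [0, 0, 0], "fingers": -1},
    {"translation": [0, 0, 0], "twist": [0, 0, 0], "fingers": -1},
    {"translation": [0, 0, 0], "twist": [0, 0, 0], "fingers": -1},
    {"translation": [0, 0, 0], "twist": [0, 0, 0], "fingers": -1}
  ]
}}

```text
time: 10.18
eef_pos: [0.6897, -0.1249, 0.0414]
tcp_rot: [-0.044, 0.999, -0.001, 0.002]
contact_force: [-0.3, -0.1, 5.9]
opening: 0.584
finger_force: 41.3
```

Emit:
{"fn": "arm_command", "kwargs": {
  "steps": [
    {"translation": [0, 0, -0.05], "twist": [0, 0, 0], "fingers": -1},
    {"translation": [0, 0, -0.12], "twist": [0, 0, 0], "fingers": -1},
    {"translation": [0, 0, -0.2], "twist": [0, 0, 0], "fingers": -1},
    {"translation": [0, 0, -0.2], "twist": [0, 0, 0], "fingers": -1}
  ]
}}

```text
time: 10.68
eef_pos: [0.6915, -0.1251, 0.197]
tcp_rot: [-0.044, 0.999, -0.003, 0.007]
contact_force: [0.5, -0.5, -1.1]
opening: 0.582
finger_force: 41.7
```

```bash
python3 -c "
from h import *
delta(.463,-.296,.188,95)"
```

```text
shift [ 0.3236 -0.2003  0.0088] turn [-0.0054  0.0126  0.0003] tcp [ 0.6915 -0.1251  0.197 ] t 10.68
```

Emit:
{"fn": "arm_command", "kwargs": {
  "steps": [
    {"translation": [0.065, -0.04, 0], "twist": [0, 0, 0], "fingers": -1},
    {"translation": [0.13, -0.08, 0], "twist": [0, 0, 0], "fingers": -1},
    {"translation": [0.195, -0.12, 0], "twist": [0, 0, 0], "fingers": -1},
    {"translation": [0.26, -0.16, 0], "twist": [0, 0, 0], "fingers": -1},
    {"translation": [0.3236, -0.2003, 0.0088], "twist": [0, 0, 0], "fingers": -1}
  ]
}}

```text
time: 11.3
eef_pos: [0.4574, -0.2955, 0.1811]
tcp_rot: [-0.044, 0.999, 0.0, -0.0]
contact_force: [0.3, -1.0, -0.2]
opening: 0.579
finger_force: 41.7
```

Emit:
{"fn": "arm_command", "kwargs": {
  "steps": [
    {"translation": [0, 0, 0.06], "twist": [0, 0, 0], "fingers": -1},
    {"translation": [0, 0, 0.12], "twist": [0, 0, 0], "fingers": -1},
    {"translation": [0, 0, 0.12], "twist": [0, 0, 0], "fingers": -1},
    {"translation": [0, 0, 0.12], "twist": [0, 0, 0], "fingers": -1}
  ]
}}

```text
time: 11.8
eef_pos: [0.4597, -0.2952, 0.0926]
tcp_rot: [-0.044, 0.999, -0.0, 0.0]
contact_force: [0.5, -0.1, 0.4]
opening: 0.579
finger_force: 41.8
```

```bash
python3 -c "
from h import *
s=get_state();p=read_camera('wrist')
cv2.imwrite('pics/w5.png',p['pixels'][...,::-1])
p=read_camera('side')
cv2.imwrite('pics/s5.png',p['pixels'][...,::-1])
delta(.463,-.296,.046,95)"
```

```text
shift [-0.003  -0.0002  0.0641] turn [-0.003   0.0027  0.0005] tcp [ 0.4606 -0.2959  0.0941] t 11.9
```

View pics/w5.png

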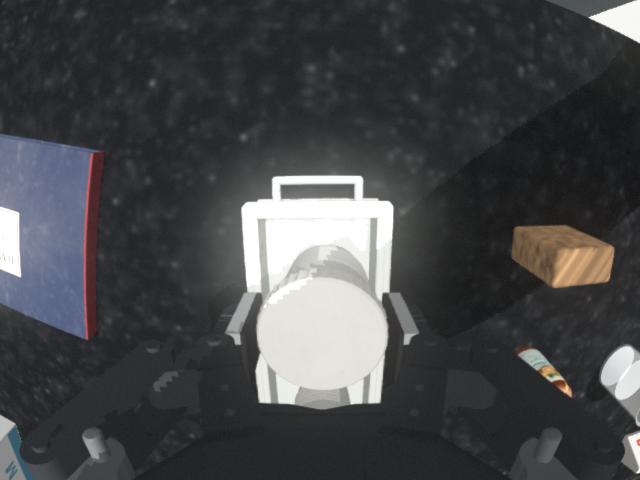

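The wrist view shows the cup centred across the carrier (rim at columns 243 to 393). The near end of the rim is at row 201, so I'll check x from that.

```bash
python3 -c "
from h import *
s=get_state();p=read_camera('wrist')
a=wray(p,s,(201,318),.036);print(a, s['eef_pos'],np.hypot(*(a-s['eef_pos'])[:2]))
m=p['pixels'].min(2);print(m[190:215,320])"
```

```text
[ 0.42386672 -0.30093305  0.036     ] [ 0.46061938 -0.29593652  0.09407846] 0.03709074705395694
[104 108 108 108 109 119 176 240 252 249 255 255 255 255 255 255 255 255
 255 255 255 255 255 255 255]
```

Emit:
{"fn": "arm_command", "kwargs": {
  "steps": [
    {"translation": [-0.0018, 0.0015, 0.03], "twist": [0, 0, 0], "fingers": -1},
    {"translation": [-0.0018, 0.0015, 0.055], "twist": [0, 0, 0], "fingers": -1},
    {"translation": [-0.0018, 0.0015, 0.0645], "twist": [0, 0, 0], "fingers": -1},
    {"translation": [-0.0018, 0.0015, 0.0645], "twist": [0, 0, 0], "fingers": -1},
    {"translation": [-0.0018, 0.0015, 0.0645], "twist": [0, 0, 0], "fingers": -1}
  ]
}}

```text
time: 12.58
eef_pos: [0.4613, -0.2935, 0.0464]
tcp_rot: [-0.044, 0.999, 0.001, 0.0]
contact_force: [-3.5, 5.6, 15.1]
opening: 0.577
finger_force: 43.0
```

Emit:
{"fn": "arm_command", "kwargs": {
  "steps": [
    {"translation": [0, 0, 0], "twist": [0, 0, 0], "fingers": 0.4},
    {"translation": [0, 0, 0], "twist": [0, 0, 0], "fingers": 0.7},
    {"translation": [0, 0, 0], "twist": [0, 0, 0], "fingers": 1},
    {"translation": [0, 0, 0], "twist": [0, 0, 0], "fingers": 1},
    {"translation": [0, 0, 0], "twist": [0, 0, 0], "fingers": 1}
  ]
}}

```text
time: 13.2
eef_pos: [0.4604, -0.2937, 0.0431]
tcp_rot: [-0.044, 0.999, 0.0, -0.0]
contact_force: [-0.6, 0.3, -0.4]
opening: 1.001
finger_force: 0.0
```

Emit:
{"fn": "arm_command", "kwargs": {
  "steps": [
    {"translation": [0, 0, -0.05], "twist": [0, 0, 0], "fingers": 1},
    {"translation": [0, 0, -0.11], "twist": [0, 0, 0], "fingers": 1},
    {"translation": [0, 0, -0.18], "twist": [0, 0, 0], "fingers": 1},
    {"translation": [-0.05, 0.05, -0.18], "twist": [0, 0, 0], "fingers": 1},
    {"translation": [-0.05, 0.1, -0.18], "twist": [0, 0, 0], "fingers": 1}
  ]
}}

```text
time: 13.82
eef_pos: [0.493, -0.2155, 0.1798]
tcp_rot: [-0.044, 0.999, -0.001, 0.001]
contact_force: [-0.1, 0.1, 0.2]
opening: 0.999
finger_force: 0.0
```

```bash
python3 -c "
from h import *
p=read_camera('side');i=p['pixels'][200:380,260:500,::-1]
cv2.imwrite('pics/s6.png',cv2.resize(i,None,fx=2.5,fy=2.5))
s=get_state();p=read_camera('wrist');
for d in recognise(p,'cup_b')[:4]: print(d,wray(p,s,d['point'],.068).round(4))
delta(.4265,.114,.18,80.4)"
```

```text
{'point': [319.6, 229.3], 'conf': 0.72} [ 0.5606 -0.2759  0.068 ]
{'point': [189.0, 216.0], 'conf': 0.62} [ 0.46  -0.287  0.068]
shift [ 0.0466  0.4437 -0.0024] turn [ 1.000e-04 -4.000e-04  2.458e-01] tcp [ 0.4912 -0.2143  0.1781] t 13.97
```

View pics/s6.png

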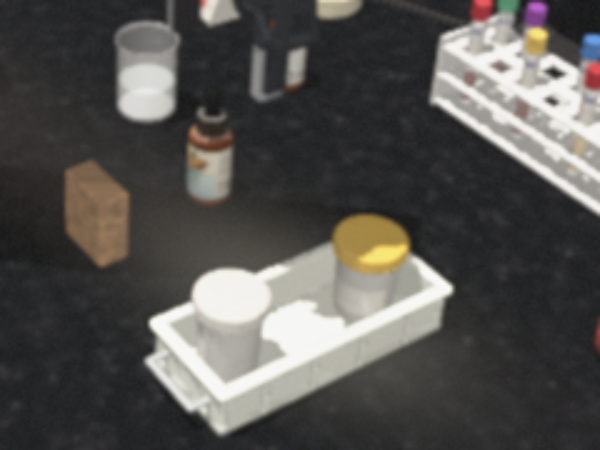

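The side crop shows both cups upright in the carrier, with a clear gap between them. The wide block is next.

Emit:
{"fn": "arm_command", "kwargs": {
  "steps": [
    {"translation": [0, 0.075, 0], "twist": [0, 0, 0], "fingers": 1},
    {"translation": [0, 0.15, 0], "twist": [0, 0, 0], "fingers": 1},
    {"translation": [0, 0.225, 0], "twist": [0, 0, 0], "fingers": 1},
    {"translation": [0.0233, 0.3, 0], "twist": [0, 0, 0], "fingers": 1},
    {"translation": [0.0233, 0.34, 0], "twist": [0, 0, 0], "fingers": 1}
  ]
}}

```text
time: 14.6
eef_pos: [0.4506, 0.0381, 0.178]
tcp_rot: [-0.044, 0.999, -0.0, -0.0]
contact_force: [0.4, -0.2, 0.4]
opening: 0.998
finger_force: 0.0
```

Emit:
{"fn": "arm_command", "kwargs": {
  "steps": [
    {"translation": [0.0233, 0.05, 0], "twist": [0, 0, 0.12], "fingers": 1},
    {"translation": [0.0233, 0.1037, 0], "twist": [0, 0, 0.2458], "fingers": 1},
    {"translation": [0.0233, 0.1037, 0], "twist": [0, 0, 0.2458], "fingers": 1},
    {"translation": [0.0233, 0.1037, 0], "twist": [0, 0, 0.2458], "fingers": 1}
  ]
}}

```text
time: 15.1
eef_pos: [0.4279, 0.112, 0.1783]
tcp_rot: [0.085, 0.996, -0.0, 0.0]
contact_force: [0.1, -0.3, -0.8]
opening: 1.002
finger_force: 0.0
```

```bash
python3 - <<'E'
from h import *
s=get_state();p=read_camera('wrist')
im=p['pixels'];hsv=cv2.cvtColor(im,cv2.COLOR_RGB2HSV).astype(int)
m=((hsv[...,0]<25)&(hsv[...,1]>50)&(hsv[...,2]>90)).astype(np.uint8)
k,l,st,ce=cv2.connectedComponentsWithStats(m)
for i in range(1,k):
    if st[i,4]>800:
        Q=np.array([wray(p,s,a,.06)[:2] for a in zip(*np.nonzero(l==i))],np.float32);print(st[i],cv2.minAreaRect(Q*1000))
cv2.imwrite('pics/w7.png',im[...,::-1])
delta(.4265,.114,.036,80.4)
E
```

```text
[ 293  192   70   76 5062] ((422.91192626953125, 117.49140167236328), (49.605552673339844, 56.08906173706055), 80.20819091796875)
[  43  258   70   53 1946] ((434.280029296875, -112.21025848388672), (29.704668045043945, 94.55384826660156), 13.908127784729004)
shift [0.0024 0.0027 0.1898] turn [-0.0004  0.0002 -0.003 ] tcp [0.4279 0.1118 0.1783] t 15.15
```

View pics/w7.png

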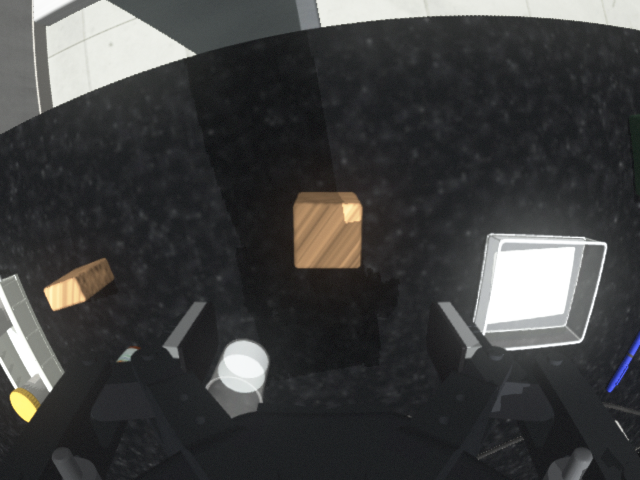

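The wrist view shows the block's top face at rows 203–268 and columns 294–362, square to the fingers. It is centred near (0.426, 0.116).

Emit:
{"fn": "arm_command", "kwargs": {
  "steps": [
    {"translation": [0.0025, 0.0045, 0.07], "twist": [0, 0, 0], "fingers": 1},
    {"translation": [0.0025, 0.0045, 0.14], "twist": [0, 0, 0], "fingers": 1},
    {"translation": [0.0025, 0.0045, 0.189], "twist": [0, 0, 0], "fingers": 1},
    {"translation": [0.0025, 0.0045, 0.189], "twist": [0, 0, 0], "fingers": 1},
    {"translation": [0.0025, 0.0045, 0.189], "twist": [0, 0, 0], "fingers": -1}
  ]
}}

```text
time: 15.78
eef_pos: [0.4277, 0.1158, 0.0379]
tcp_rot: [0.085, 0.996, 0.0, 0.001]
contact_force: [0.2, 0.2, 0.8]
opening: 0.818
finger_force: 0.0
```

Emit:
{"fn": "arm_command", "kwargs": {
  "steps": [
    {"translation": [0, 0, 0], "twist": [0, 0, 0], "fingers": -1},
    {"translation": [0, 0, 0], "twist": [0, 0, 0], "fingers": -1},
    {"translation": [0, 0, 0], "twist": [0, 0, 0], "fingers": -1},
    {"translation": [0, 0, 0], "twist": [0, 0, 0], "fingers": -1},
    {"translation": [0, 0, 0], "twist": [0, 0, 0], "fingers": -1}
  ]
}}

```text
time: 16.4
eef_pos: [0.4283, 0.1163, 0.0389]
tcp_rot: [0.085, 0.996, 0.0, 0.002]
contact_force: [0.2, -2.2, 6.2]
opening: 0.575
finger_force: 42.7
```

Emit:
{"fn": "arm_command", "kwargs": {
  "steps": [
    {"translation": [0, 0, -0.05], "twist": [0, 0, 0], "fingers": -1},
    {"translation": [0, 0, -0.12], "twist": [0, 0, 0], "fingers": -1},
    {"translation": [0, 0, -0.2], "twist": [0, 0, 0], "fingers": -1},
    {"translation": [0, 0, -0.2], "twist": [0, 0, 0], "fingers": -1}
  ]
}}

```text
time: 16.9
eef_pos: [0.4298, 0.1167, 0.1931]
tcp_rot: [0.085, 0.996, 0.001, 0.007]
contact_force: [0.5, -0.6, -0.5]
opening: 0.576
finger_force: 41.9
```

```bash
python3 -c "
from h import *
delta(.518,-.29,.19,95.3);delta(.475,-.06,.19,95.3)"
```

```text
shift [-0.2075 -0.5146  0.0053] turn [ 0.0011  0.0127 -0.2504] tcp [0.4298 0.1167 0.1931] t 16.9
shift [-0.0992 -0.2221  0.0047] turn [ 0.0011  0.0127 -0.2504] tcp [0.4298 0.1167 0.1931] t 16.9
```

Emit:
{"fn": "arm_command", "kwargs": {
  "steps": [
    {"translation": [-0.03, -0.07, 0], "twist": [0, 0, 0], "fingers": -1},
    {"translation": [-0.06, -0.145, 0], "twist": [0, 0, 0], "fingers": -1},
    {"translation": [-0.09, -0.22, 0], "twist": [0, 0, 0], "fingers": -1},
    {"translation": [-0.12, -0.295, 0], "twist": [0, 0, 0], "fingers": -1},
    {"translation": [-0.14, -0.36, 0], "twist": [0, 0, 0], "fingers": -1}
  ]
}}

```text
time: 17.52
eef_pos: [0.4834, -0.1693, 0.1854]
tcp_rot: [0.085, 0.996, 0.0, -0.001]
contact_force: [0.4, 0.3, -0.2]
opening: 0.578
finger_force: 41.9
```

Emit:
{"fn": "arm_command", "kwargs": {
  "steps": [
    {"translation": [-0.03, -0.07, 0], "twist": [0, 0, -0.1], "fingers": -1},
    {"translation": [-0.05, -0.12, 0], "twist": [0, 0, -0.2], "fingers": -1},
    {"translation": [-0.0675, -0.1546, 0.005], "twist": [0, 0, -0.2504], "fingers": -1},
    {"translation": [-0.0675, -0.1546, 0.005], "twist": [0, 0, -0.2504], "fingers": -1},
    {"translation": [-0.0675, -0.1546, 0.005], "twist": [0, 0, -0.2504], "fingers": -1}
  ]
}}

```text
time: 18.15
eef_pos: [0.5135, -0.2893, 0.1816]
tcp_rot: [-0.046, 0.999, 0.001, -0.001]
contact_force: [0.8, 0.5, -0.1]
opening: 0.575
finger_force: 42.0
```

```bash
python3 -c "
from h import *
s=get_state();p=read_camera('wrist')
i=p['pixels'][...,::-1].copy()
cv2.imwrite('pics/w8.png',i)
print(s['opening'])
delta(.518,-.29,.046,95.3)"
```

```text
0.5751194210698024
shift [-0.0058 -0.002   0.1814] turn [ 0.0014 -0.001  -0.0001] tcp [ 0.5137 -0.2891  0.1821] t 18.2
```

View pics/w8.png

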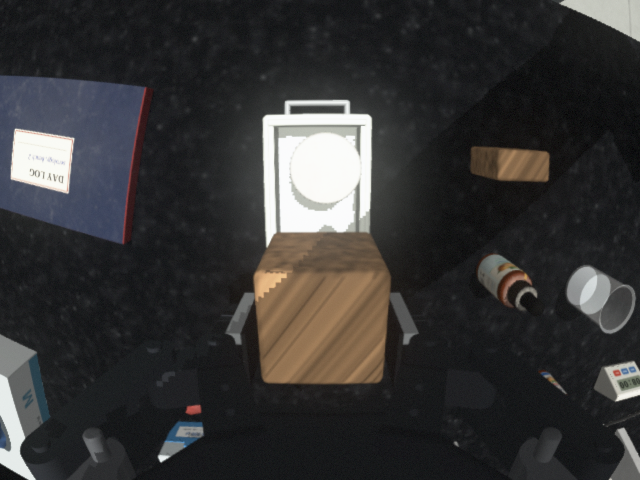

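```bash
python3 - <<'E'
from h import *
s=get_state();p=read_camera('wrist');im=p['pixels'];z=s['eef_pos'][2]
print(s['eef_pos'],'block top corners')
for c,r in((256,271),(389,271),(383,381),(263,383)):print(wray(p,s,(r,c),z+.0215).round(4))
m=(im.min(2)>140).astype(np.uint8)
for r in range(125,235,10):print(r,''.join('#' if v>235 else '+' if v>200 else '-' if v>150 else '.' for v in im[r,260:380,:].min(1)[::2]))
for q in((171,325),(132,325),(212,325)):print(q,wray(p,s,q,.068).round(4))
E
```

```text
[ 0.51370025 -0.28905761  0.18205574] block top corners
[ 0.49   -0.314   0.2036]
[ 0.4858 -0.2677  0.2036]
[ 0.533  -0.2622  0.2036]
[ 0.5383 -0.3103  0.2036]
125 ..##+---...........................................--###....
135 ..#####...------++-------++############++--++++-..+####+....
145 ..#####-.+#####################################-..+####+....
155 ..+####-.-######+################################+-####+....
165 ..+####-.-#####+##################################+####+....
175 ..+####+..#####+##################################+####+....
185 ..-####+..######--##############################-.+####+....
195 ..-####+..#######+----+####################+###-..+####-....
205 ..-#####..############---------------+########+-..#####.....
215 ...#####..+####################################-..##+--.....
225 ...+####..+######################---#########+--..-----.....
(171, 325) [ 0.4646 -0.2906  0.068 ]
(132, 325) [ 0.4378 -0.2931  0.068 ]
(212, 325) [ 0.4933 -0.2879  0.068 ]
```

The wrist view shows the block held square. The white lid (col 325, row 171) is at x≈0.462, so the gap centre is at x≈0.519.

Emit:
{"fn": "arm_command", "kwargs": {
  "steps": [
    {"translation": [-0.0097, -0.0037, 0], "twist": [0, 0, 0], "fingers": -1},
    {"translation": [-0.0097, -0.0037, 0.06], "twist": [0, 0, 0], "fingers": -1},
    {"translation": [-0.0097, -0.0037, 0.11], "twist": [0, 0, 0], "fingers": -1},
    {"translation": [-0.0097, -0.0037, 0.11], "twist": [0, 0, 0], "fingers": -1},
    {"translation": [-0.0097, -0.0037, 0.11], "twist": [0, 0, 0], "fingers": -1}
  ]
}}

```text
time: 18.88
eef_pos: [0.5228, -0.2929, 0.102]
tcp_rot: [-0.046, 0.999, -0.001, 0.001]
contact_force: [0.2, 0.1, -0.6]
opening: 0.573
finger_force: 42.0
```

```bash
python3 -c "
from h import *
s=get_state();p=read_camera('wrist')
i=p['pixels'][100:440,180:480,::-1].copy()
cv2.imwrite('pics/w9.png',cv2.resize(i,None,fx=1.7,fy=1.7))
delta(.521,-.291,.0445,95.3)
p=read_camera('side');i=p['pixels'][230:380,260:480,::-1]
cv2.imwrite('pics/s9.png',cv2.resize(i,None,fx=3.4,fy=3.4))
"
```

```text
shift [0.0028 0.0035 0.0776] turn [-0.0027  0.0028 -0.0001] tcp [ 0.5232 -0.2933  0.1027] t 18.93
```

View pics/s9.png

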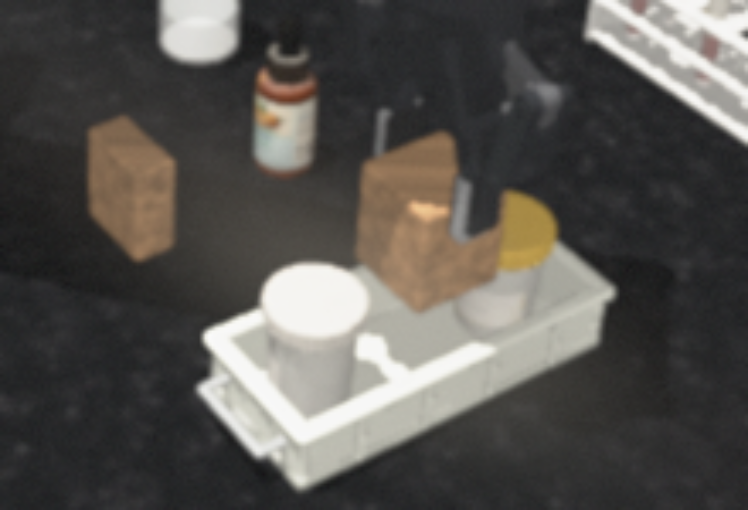

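The side crop shows the block over the gap, its bottom edge just below lid height, with no contact force. I'll lower it.

Emit:
{"fn": "arm_command", "kwargs": {
  "steps": [
    {"translation": [0.0024, 0.0025, 0.02], "twist": [0, 0, 0], "fingers": -1},
    {"translation": [0.0024, 0.0025, 0.04], "twist": [0, 0, 0], "fingers": -1},
    {"translation": [0.0024, 0.0025, 0.06], "twist": [0, 0, 0], "fingers": -1},
    {"translation": [0.0024, 0.0025, 0.07], "twist": [0, 0, 0], "fingers": -1},
    {"translation": [0.0024, 0.0025, 0.07], "twist": [0, 0, 0], "fingers": -1}
  ]
}}

```text
time: 19.6
eef_pos: [0.5192, -0.2903, 0.0466]
tcp_rot: [-0.046, 0.999, 0.001, -0.001]
contact_force: [0.6, 0.2, -1.2]
opening: 0.575
finger_force: 42.0
```

Emit:
{"fn": "arm_command", "kwargs": {
  "steps": [
    {"translation": [0, 0, 0.003], "twist": [0, 0, 0], "fingers": -1},
    {"translation": [0, 0, 0.006], "twist": [0, 0, 0], "fingers": -1},
    {"translation": [0, 0, 0.006], "twist": [0, 0, 0], "fingers": -1}
  ]
}}

```text
time: 19.98
eef_pos: [0.5201, -0.2911, 0.044]
tcp_rot: [-0.046, 0.999, -0.0, 0.0]
contact_force: [-1.3, -0.5, 1.5]
opening: 0.574
finger_force: 42.1
```

Emit:
{"fn": "arm_command", "kwargs": {
  "steps": [
    {"translation": [0, 0, 0], "twist": [0, 0, 0], "fingers": 0.4},
    {"translation": [0, 0, 0], "twist": [0, 0, 0], "fingers": 0.7},
    {"translation": [0, 0, 0], "twist": [0, 0, 0], "fingers": 1},
    {"translation": [0, 0, 0], "twist": [0, 0, 0], "fingers": 1},
    {"translation": [0, 0, 0], "twist": [0, 0, 0], "fingers": 1}
  ]
}}

```text
time: 20.6
eef_pos: [0.5197, -0.2907, 0.0433]
tcp_rot: [-0.046, 0.999, 0.0, 0.0]
contact_force: [-0.1, 0.6, -0.1]
opening: 0.998
finger_force: 0.0
```

Emit:
{"fn": "arm_command", "kwargs": {
  "steps": [
    {"translation": [0, 0, -0.05], "twist": [0, 0, 0], "fingers": 1},
    {"translation": [0, 0, -0.12], "twist": [0, 0, 0], "fingers": 1},
    {"translation": [0, 0, -0.2], "twist": [0, 0, 0], "fingers": 1},
    {"translation": [0, 0.06, -0.2], "twist": [0, 0, 0], "fingers": 0.4},
    {"translation": [0, 0.12, -0.2], "twist": [0, 0, 0], "fingers": 0.2}
  ]
}}

```text
time: 21.22
eef_pos: [0.5117, -0.2008, 0.1947]
tcp_rot: [-0.045, 0.999, -0.001, 0.001]
contact_force: [0.8, 0.2, -0.5]
opening: 0.611
finger_force: 0.0
```

```bash
python3 -c "
from h import *
s=get_state();p=read_camera('wrist');delta(.543,-.121,.19,95.3)
cv2.imwrite('pics/w10.png',p['pixels'][...,::-1])
for d in recognise(p,'dropper_b')[:4]: print(d,wray(p,s,d['point'],.07).round(4))
"
```

```text
shift [-0.0524  0.0947  0.005 ] turn [ 0.0038 -0.0002  0.0014] tcp [ 0.5105 -0.1954  0.1935] t 21.27
{'point': [271.9, 412.2], 'conf': 0.96} [ 0.5345 -0.1273  0.07  ]
```

View pics/w10.png

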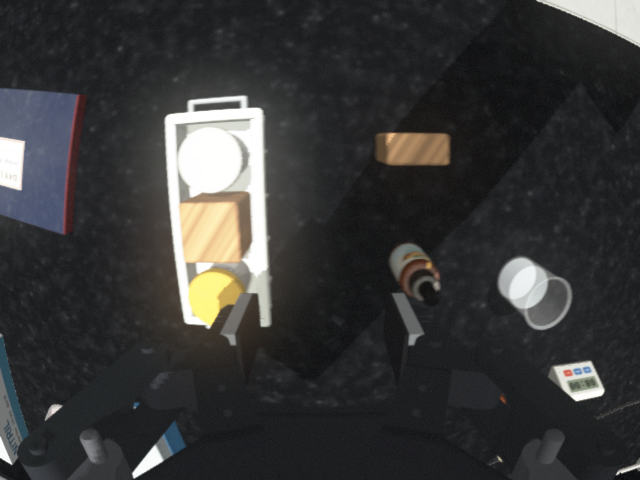

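The wrist view shows white cup, block and yellow cup in line in the carrier. The near dropper bottle's teat is at about (row 292, col 430).

Emit:
{"fn": "arm_command", "kwargs": {
  "steps": [
    {"translation": [-0.02, 0.05, 0], "twist": [0, 0, 0], "fingers": 0.2},
    {"translation": [-0.0524, 0.0947, 0.005], "twist": [0, 0, 0], "fingers": 0.2},
    {"translation": [-0.0524, 0.0947, 0.005], "twist": [0, 0, 0], "fingers": 0.2},
    {"translation": [-0.0524, 0.0947, 0.005], "twist": [0, 0, 0], "fingers": 0.2}
  ]
}}

```text
time: 21.82
eef_pos: [0.544, -0.1274, 0.1894]
tcp_rot: [-0.046, 0.999, -0.0, -0.0]
contact_force: [-0.6, -0.2, 0.3]
opening: 0.598
finger_force: 0.0
```

```bash
cat > d.py <<'E'
from h import *
s=get_state();p=read_camera('wrist');im=p['pixels'];print(s['eef_pos'],s['opening'])
for d in recognise(p,'dropper_b')[:3]: print(d,wray(p,s,d['point'],.07).round(4))
cv2.imwrite('pics/w11.png',cv2.resize(im[150:350,220:430,::-1],None,fx=2.5,fy=2.5))
E
python3 d.py
```

```text
[ 0.54396892 -0.1274065   0.18939697] 0.5981942759075387
{'point': [231.0, 330.1], 'conf': 0.91} [ 0.5384 -0.1213  0.07  ]
{'point': [410.5, 446.2], 'conf': 0.51} [0.703  0.0076 0.07  ]
```

View pics/w11.png

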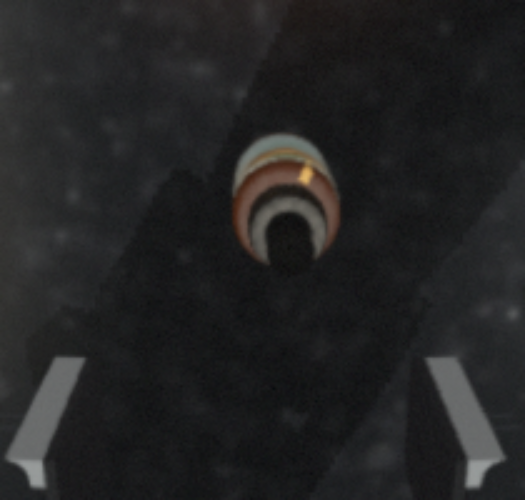

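The crop shows the collar ring centred at about (row 244, col 335) and the teat tip at about (row 252, col 337).

```bash
python3 -c "
from h import *
s=get_state();p=read_camera('wrist');print(s['eef_pos'])
print(wray(p,s,(244,335.2),.077),wray(p,s,(251.5,336.8),.1),wray(p,s,(230,335),.062))
delta(.543,-.122,.053,95.3)"
```

```text
[ 0.54380837 -0.12784849  0.18954137]
[ 0.54572154 -0.11749951  0.077     ] [ 0.54418845 -0.11744516  0.1       ] [ 0.5391436  -0.11776114  0.062     ]
shift [0.0003 0.008  0.1821] turn [-0.0003 -0.0001 -0.0018] tcp [ 0.5438 -0.1279  0.1896] t 21.98
```

Emit:
{"fn": "arm_command", "kwargs": {
  "steps": [
    {"translation": [-0.0005, 0.012, 0], "twist": [0, 0, 0], "fingers": 0.2},
    {"translation": [-0.0005, 0.012, 0.07], "twist": [0, 0, 0], "fingers": 0.2},
    {"translation": [-0.0005, 0.012, 0.14], "twist": [0, 0, 0], "fingers": 0.2},
    {"translation": [-0.0005, 0.012, 0.1815], "twist": [0, 0, 0], "fingers": 0.2},
    {"translation": [-0.0005, 0.012, 0.1815], "twist": [0, 0, 0], "fingers": 0.2}
  ]
}}

```text
time: 22.6
eef_pos: [0.5411, -0.1168, 0.0505]
tcp_rot: [-0.046, 0.999, 0.002, -0.003]
contact_force: [0.1, 0.3, 0.0]
opening: 0.6
finger_force: 0.0
```

Emit:
{"fn": "arm_command", "kwargs": {
  "steps": [
    {"translation": [0, 0, 0], "twist": [0, 0, 0], "fingers": -1},
    {"translation": [0, 0, 0], "twist": [0, 0, 0], "fingers": -1},
    {"translation": [0, 0, 0], "twist": [0, 0, 0], "fingers": -1},
    {"translation": [0, 0, 0], "twist": [0, 0, 0], "fingers": -1},
    {"translation": [0, 0, 0], "twist": [0, 0, 0], "fingers": -1}
  ],
  "grip_force": 35
}}

```text
time: 23.22
eef_pos: [0.5452, -0.1183, 0.0555]
tcp_rot: [-0.046, 0.999, -0.001, 0.002]
contact_force: [-0.5, 0.7, 5.4]
opening: 0.334
finger_force: 36.2
```

Emit:
{"fn": "arm_command", "kwargs": {
  "steps": [
    {"translation": [0, 0, -0.03], "twist": [0, 0, 0], "fingers": -1},
    {"translation": [0, 0, -0.08], "twist": [0, 0, 0], "fingers": -1},
    {"translation": [0, 0, -0.14], "twist": [0, 0, 0], "fingers": -1},
    {"translation": [0, 0, -0.2], "twist": [0, 0, 0], "fingers": -1},
    {"translation": [0, 0, -0.23], "twist": [0, 0, 0], "fingers": -1}
  ]
}}

```text
time: 23.85
eef_pos: [0.5444, -0.1181, 0.2291]
tcp_rot: [-0.046, 0.999, -0.001, 0.002]
contact_force: [0.1, -0.7, -0.9]
opening: 0.335
finger_force: 34.6
```

```bash
python3 - <<'E'
from h import *
# tray from the top picture, now clear of the arm?
p=read_camera('top');im=p['pixels']
cv2.imwrite('pics/t12.png',cv2.resize(im[215:300,150:250,::-1],None,fx=6,fy=6,interpolation=cv2.INTER_CUBIC))
m=(im.min(2)>200).astype(np.uint8);m[:,:170]=0;m[:,235:]=0;m[:230]=0;m[290:]=0
k,l,st,ce=cv2.connectedComponentsWithStats(m);i=1+np.argmax(st[1:,4]);print(st[i])
Q=np.array([ray(p,a,.003)[:2] for a in zip(*np.nonzero(l==i))],np.float32);print('pad',cv2.minAreaRect(Q*1000))
delta(.5285,.312,.22,95.3)
E
```

```text
[ 177  245   46   35 1336]
pad ((528.7520751953125, 314.35015869140625), (102.60163879394531, 79.203369140625), 82.89572143554688)
shift [-0.0301  0.5738  0.0136] turn [-0.0038  0.007  -0.0003] tcp [ 0.5455 -0.1186  0.2318] t 23.9
```

Emit:
{"fn": "arm_command", "kwargs": {
  "steps": [
    {"translation": [0, 0.07, 0], "twist": [0, 0, 0], "fingers": -1},
    {"translation": [-0.01, 0.145, 0], "twist": [0, 0, 0], "fingers": -1},
    {"translation": [-0.02, 0.22, 0], "twist": [0, 0, 0], "fingers": -1},
    {"translation": [-0.03, 0.295, 0], "twist": [0, 0, 0], "fingers": -1},
    {"translation": [-0.04, 0.37, 0], "twist": [0, 0, 0], "fingers": -1}
  ]
}}

```text
time: 24.52
eef_pos: [0.5472, 0.163, 0.2247]
tcp_rot: [-0.046, 0.999, -0.0, -0.001]
contact_force: [0.7, 0.6, -0.8]
opening: 0.332
finger_force: 34.7
```

Emit:
{"fn": "arm_command", "kwargs": {
  "steps": [
    {"translation": [-0.01, 0.08, 0], "twist": [0, 0, 0], "fingers": -1},
    {"translation": [-0.02, 0.16, 0], "twist": [0, 0, 0], "fingers": -1},
    {"translation": [-0.0276, 0.2414, 0], "twist": [0, 0, 0], "fingers": -1},
    {"translation": [-0.0276, 0.2414, 0.06], "twist": [0, 0, 0], "fingers": -1},
    {"translation": [-0.0276, 0.2414, 0.1], "twist": [0, 0, 0], "fingers": -1}
  ]
}}

```text
time: 25.15
eef_pos: [0.5501, 0.344, 0.1474]
tcp_rot: [-0.047, 0.999, -0.001, -0.002]
contact_force: [-0.3, 0.7, -0.8]
opening: 0.329
finger_force: 34.7
```

```bash
python3 - <<'E'
from h import *
s=get_state();p=read_camera('wrist')
a=cv2.resize(p['pixels'],(400,300));q=read_camera('side');b=cv2.resize(q['pixels'][100:250,180:380],(400,300))
cv2.imwrite('pics/w13.png',np.hstack([a,b])[...,::-1])
delta(.5536,.3427,.0585,95.3)
E
```

```text
shift [-0.0085  0.0003  0.1144] turn [-0.0035 -0.0105  0.0001] tcp [0.5482 0.3423 0.1443] t 25.25
```

View pics/w13.png

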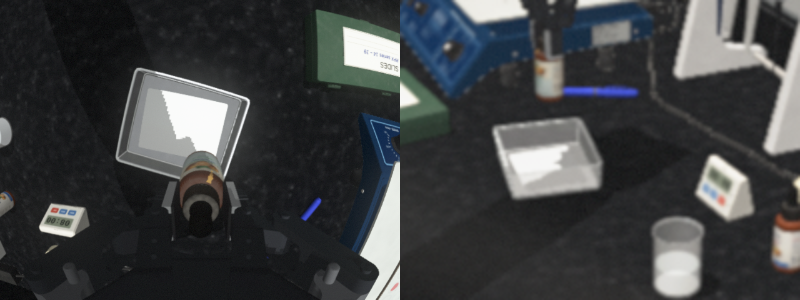

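The wrist view shows the bottle held upright beyond the tray's far edge region. The tray rim corners are at about (138,68), (248,100) and (118,158) in the half-size view, so I'll check the tray pose before lowering.

```bash
python3 - <<'E'
from h import *
s=get_state();p=read_camera('wrist');print(s['eef_pos'])
P=[wray(p,s,(r*1.6,c*1.6),.034)[:2] for c,r in((138,68),(248,100),(118,158))]
print(P,'centre',(P[1]+P[2])/2,np.linalg.norm(P[0]-P[1]),np.linalg.norm(P[0]-P[2]))
E
```

```text
[0.54820607 0.34225606 0.14433094]
[array([0.45983463, 0.26468927]), array([0.48499896, 0.38817842]), array([0.56514698, 0.24464555])] centre [0.52507297 0.31641199] 0.1260270333610518 0.107202806338627
```

Emit:
{"fn": "arm_command", "kwargs": {
  "steps": [
    {"translation": [-0.005, -0.001, 0.05], "twist": [0, 0, 0], "fingers": -1},
    {"translation": [-0.005, -0.001, 0.09], "twist": [0, 0, 0], "fingers": -1},
    {"translation": [-0.005, -0.001, 0.105], "twist": [0, 0, 0], "fingers": -1},
    {"translation": [-0.005, -0.001, 0.105], "twist": [0, 0, 0], "fingers": -1},
    {"translation": [-0.005, -0.001, 0.105], "twist": [0, 0, 0], "fingers": -1}
  ]
}}

```text
time: 25.92
eef_pos: [0.5571, 0.3436, 0.0744]
tcp_rot: [-0.046, 0.999, 0.001, 0.002]
contact_force: [0.3, -0.5, -0.5]
opening: 0.338
finger_force: 34.7
```

Emit:
{"fn": "arm_command", "kwargs": {
  "steps": [
    {"translation": [0, 0, 0.004], "twist": [0, 0, 0], "fingers": -1},
    {"translation": [0, 0, 0.008], "twist": [0, 0, 0], "fingers": -1},
    {"translation": [0, 0, 0.008], "twist": [0, 0, 0], "fingers": -1}
  ]
}}

```text
time: 26.3
eef_pos: [0.5555, 0.343, 0.0659]
tcp_rot: [-0.046, 0.999, -0.0, -0.0]
contact_force: [-0.2, 1.9, -0.6]
opening: 0.329
finger_force: 34.7
```

Emit:
{"fn": "arm_command", "kwargs": {
  "steps": [
    {"translation": [0.004, 0, 0.003], "twist": [0, 0, 0], "fingers": -1},
    {"translation": [0.004, 0, 0.006], "twist": [0, 0, 0], "fingers": -1},
    {"translation": [0.004, 0, 0.0085], "twist": [0, 0, 0], "fingers": -1},
    {"translation": [0.004, 0, 0.0085], "twist": [0, 0, 0], "fingers": -1}
  ]
}}

```text
time: 26.8
eef_pos: [0.5526, 0.3427, 0.0595]
tcp_rot: [-0.046, 0.999, -0.0, -0.0]
contact_force: [-0.2, -0.3, -0.4]
opening: 0.332
finger_force: 34.7
```

Emit:
{"fn": "arm_command", "kwargs": {
  "steps": [
    {"translation": [0, 0, 0.001], "twist": [0, 0, 0], "fingers": -1},
    {"translation": [0, 0, 0.002], "twist": [0, 0, 0], "fingers": -1},
    {"translation": [0, 0, 0.002], "twist": [0, 0, 0], "fingers": -1}
  ]
}}

```text
time: 27.18
eef_pos: [0.553, 0.3429, 0.0587]
tcp_rot: [-0.046, 0.999, 0.0, 0.0]
contact_force: [0.0, 0.1, 1.3]
opening: 0.329
finger_force: 35.2
```

Contact has begun, so I'll release and rise.

Emit:
{"fn": "arm_command", "kwargs": {
  "steps": [
    {"translation": [0, 0, 0], "twist": [0, 0, 0], "fingers": -0.2},
    {"translation": [0, 0, 0], "twist": [0, 0, 0], "fingers": 0},
    {"translation": [0, 0, 0], "twist": [0, 0, 0], "fingers": 0.2},
    {"translation": [0, 0, 0], "twist": [0, 0, 0], "fingers": 0.2},
    {"translation": [0, 0, 0], "twist": [0, 0, 0], "fingers": 0.2}
  ]
}}

```text
time: 27.8
eef_pos: [0.5528, 0.3428, 0.0583]
tcp_rot: [-0.046, 0.999, -0.0, 0.0]
contact_force: [-0.3, -0.9, -0.9]
opening: 0.6
finger_force: 0.0
```

Emit:
{"fn": "arm_command", "kwargs": {
  "steps": [
    {"translation": [0, 0, -0.05], "twist": [0, 0, 0], "fingers": 0.2},
    {"translation": [0, 0, -0.11], "twist": [0, 0, 0], "fingers": 0.2},
    {"translation": [0, 0, -0.19], "twist": [0, 0, 0], "fingers": 0.2},
    {"translation": [0, -0.07, -0.19], "twist": [0, 0, 0], "fingers": 0.2},
    {"translation": [0, -0.14, -0.19], "twist": [0, 0, 0], "fingers": 0.2}
  ]
}}

```text
time: 28.42
eef_pos: [0.5629, 0.2377, 0.2024]
tcp_rot: [-0.047, 0.999, 0.0, 0.002]
contact_force: [0.2, 0.3, -0.9]
opening: 0.6
finger_force: 0.0
```

```bash
python3 - <<'E'
from h import *
s=get_state();p=read_camera('wrist')
print([ (d['point'],wray(p,s,d['point'],.05).round(3)) for d in recognise(p,'dropper_a')])
q=read_camera('side')
print([ (d['point'],d['conf'],ray(q,d['point'],.05).round(3)) for d in recognise(q,'dropper_a')])
delta(.682,-.004,.2,95.3)
E
```

```text
[([226.6, 444.0], array([0.553, 0.341, 0.05 ])), ([316.6, 84.2], array([0.679, 0.001, 0.05 ]))]
[([218.0, 374.4], 0.65, array([ 0.674, -0.023,  0.05 ])), ([163.7, 256.7], 0.63, array([0.547, 0.33 , 0.05 ]))]
shift [-0.1297 -0.335   0.0011] turn [ 0.0005  0.0001 -0.0023] tcp [0.5625 0.2375 0.2009] t 28.62
```

Dropper b stands in the tray at (0.553, 0.341). Next is dropper a.

Emit:
{"fn": "arm_command", "kwargs": {
  "steps": [
    {"translation": [-0.03, -0.075, 0], "twist": [0, 0, 0], "fingers": 0.2},
    {"translation": [-0.06, -0.15, 0], "twist": [0, 0, 0], "fingers": 0.2},
    {"translation": [-0.09, -0.22, 0], "twist": [0, 0, 0], "fingers": 0.2},
    {"translation": [-0.12, -0.29, 0], "twist": [0, 0, 0], "fingers": 0.2},
    {"translation": [-0.1297, -0.335, 0], "twist": [0, 0, 0], "fingers": 0.2}
  ]
}}

```text
time: 29.25
eef_pos: [0.6838, -0.004, 0.2004]
tcp_rot: [-0.046, 0.999, 0.0, 0.0]
contact_force: [0.2, 0.2, 1.0]
opening: 0.604
finger_force: 0.0
```

Emit:
{"fn": "arm_command", "kwargs": {
  "steps": [
    {"translation": [0, 0, 0], "twist": [0, 0, 0], "fingers": 0.2},
    {"translation": [0, 0, 0], "twist": [0, 0, 0], "fingers": 0.2}
  ]
}}

```text
time: 29.5
eef_pos: [0.6822, -0.0014, 0.2004]
tcp_rot: [-0.047, 0.999, 0.0, -0.0]
contact_force: [0.3, -0.2, 0.7]
opening: 0.595
finger_force: 0.0
```

```bash
sed -i 's/w11/w14/' d.py; python3 d.py
```

```text
[ 0.68220632 -0.00138693  0.20036405] 0.5945481717282128
{'point': [229.3, 317.7], 'conf': 0.97} [ 0.6788 -0.004   0.07  ]
{'point': [139.1, 630.1], 'conf': 0.67} [0.5606 0.2802 0.07  ]
```

View pics/w14.png

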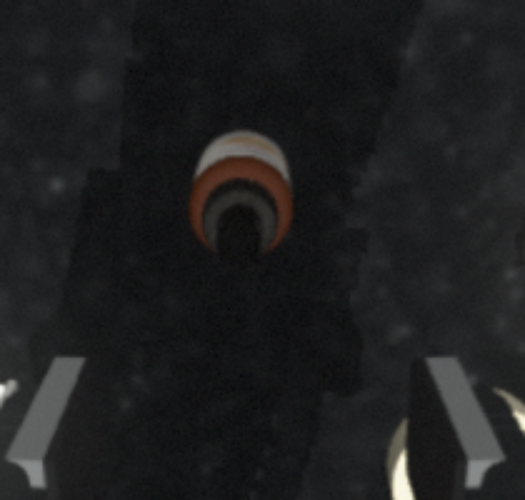

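The crop shows the collar centred at about (row 241, col 316) and the teat at about (row 250, col 316).

```bash
python3 -c "
from h import *
s=get_state();p=read_camera('wrist');print(s['eef_pos'])
print(wray(p,s,(241,316),.077),wray(p,s,(250,316),.1))
delta(.683,-.0045,.057,95.3)"
```

```text
[ 0.68204826 -0.00102557  0.20068372]
[ 0.68607862 -0.00427175  0.077     ] [ 0.68602071 -0.00399065  0.1       ]
shift [-0.0009 -0.0047  0.1917] turn [ 0.0003 -0.0001  0.0017] tcp [ 0.6821 -0.0011  0.2008] t 29.65
```

Emit:
{"fn": "arm_command", "kwargs": {
  "steps": [
    {"translation": [-0.0035, -0.0045, 0], "twist": [0, 0, 0], "fingers": 0.2},
    {"translation": [-0.0035, -0.0045, 0.07], "twist": [0, 0, 0], "fingers": 0.2},
    {"translation": [-0.0035, -0.0045, 0.14], "twist": [0, 0, 0], "fingers": 0.2},
    {"translation": [-0.0035, -0.0045, 0.191], "twist": [0, 0, 0], "fingers": 0.2},
    {"translation": [-0.0035, -0.0045, 0.191], "twist": [0, 0, 0], "fingers": 0.2}
  ]
}}

```text
time: 30.28
eef_pos: [0.6821, -0.0053, 0.0531]
tcp_rot: [-0.046, 0.999, 0.001, -0.004]
contact_force: [0.3, 0.1, 0.1]
opening: 0.593
finger_force: 0.0
```

Emit:
{"fn": "arm_command", "kwargs": {
  "steps": [
    {"translation": [0, 0, 0], "twist": [0, 0, 0], "fingers": -1},
    {"translation": [0, 0, 0], "twist": [0, 0, 0], "fingers": -1},
    {"translation": [0, 0, 0], "twist": [0, 0, 0], "fingers": -1},
    {"translation": [0, 0, 0], "twist": [0, 0, 0], "fingers": -1},
    {"translation": [0, 0, 0], "twist": [0, 0, 0], "fingers": -1}
  ]
}}

```text
time: 30.9
eef_pos: [0.6871, -0.0062, 0.0604]
tcp_rot: [-0.046, 0.999, -0.0, 0.002]
contact_force: [-0.5, 0.7, 5.8]
opening: 0.273
finger_force: 32.1
```

Emit:
{"fn": "arm_command", "kwargs": {
  "steps": [
    {"translation": [0, 0, -0.03], "twist": [0, 0, 0], "fingers": -1},
    {"translation": [0, 0, -0.08], "twist": [0, 0, 0], "fingers": -1},
    {"translation": [0, 0, -0.14], "twist": [0, 0, 0], "fingers": -1},
    {"translation": [0, 0, -0.2], "twist": [0, 0, 0], "fingers": -1},
    {"translation": [0, 0, -0.23], "twist": [0, 0, 0], "fingers": -1}
  ]
}}

```text
time: 31.52
eef_pos: [0.6863, -0.0063, 0.2346]
tcp_rot: [-0.046, 0.999, -0.001, 0.003]
contact_force: [0.2, 0.3, -1.0]
opening: 0.272
finger_force: 29.8
```

```bash
python3 -c "
from h import *
delta(.502,.288,.23,95.3)"
```

```text
shift [0.2086 0.4134 0.0044] turn [-0.0014  0.005  -0.0004] tcp [ 0.6863 -0.0063  0.2346] t 31.52
```

Emit:
{"fn": "arm_command", "kwargs": {
  "steps": [
    {"translation": [0.03, 0.06, 0], "twist": [0, 0, 0], "fingers": -1},
    {"translation": [0.065, 0.13, 0], "twist": [0, 0, 0], "fingers": -1},
    {"translation": [0.1, 0.2, 0], "twist": [0, 0, 0], "fingers": -1},
    {"translation": [0.135, 0.27, 0], "twist": [0, 0, 0], "fingers": -1},
    {"translation": [0.165, 0.33, 0], "twist": [0, 0, 0], "fingers": -1}
  ]
}}

```text
time: 32.15
eef_pos: [0.5373, 0.2304, 0.2292]
tcp_rot: [-0.046, 0.999, -0.0, -0.001]
contact_force: [0.1, -0.1, -0.9]
opening: 0.273
finger_force: 29.8
```

Emit:
{"fn": "arm_command", "kwargs": {
  "steps": [
    {"translation": [0.0436, 0.0834, 0], "twist": [0, 0, 0], "fingers": -1},
    {"translation": [0.0436, 0.0834, 0], "twist": [0, 0, 0], "fingers": -1},
    {"translation": [0.0436, 0.0834, 0.06], "twist": [0, 0, 0], "fingers": -1},
    {"translation": [0.0436, 0.0834, 0.12], "twist": [0, 0, 0], "fingers": -1},
    {"translation": [0.0436, 0.0834, 0.12], "twist": [0, 0, 0], "fingers": -1}
  ]
}}

```text
time: 32.78
eef_pos: [0.4979, 0.2863, 0.1351]
tcp_rot: [-0.046, 0.999, -0.002, -0.005]
contact_force: [0.0, -0.1, -0.2]
opening: 0.274
finger_force: 29.9
```

```bash
python3 - <<'E'
from h import *
s=get_state();p=read_camera('wrist')
cv2.imwrite('pics/w15.png',p['pixels'][...,::-1])
print([ (d['point'],d['conf'],wray(p,s,d['point'],.05).round(3)) for d in recognise(p,'dropper_a')])
delta(.502,.288,.067,95.3)
E
```

```text
[([314.5, 397.9], 0.77, array([0.537, 0.343, 0.05 ])), ([277.3, 25.9], 0.53, array([0.544, 0.039, 0.05 ]))]
shift [-0.0005  0.0003  0.0982] turn [-0.0002  0.0001 -0.0011] tcp [0.5016 0.2878 0.1407] t 32.88
```

Emit:
{"fn": "arm_command", "kwargs": {
  "steps": [
    {"translation": [0, 0, 0.04], "twist": [0, 0, 0], "fingers": -1},
    {"translation": [0, 0, 0.075], "twist": [0, 0, 0], "fingers": -1},
    {"translation": [0, 0, 0.092], "twist": [0, 0, 0], "fingers": -1},
    {"translation": [0, 0, 0.092], "twist": [0, 0, 0], "fingers": -1},
    {"translation": [0, 0, 0.092], "twist": [0, 0, 0], "fingers": -1}
  ]
}}

```text
time: 33.5
eef_pos: [0.5024, 0.2886, 0.073]
tcp_rot: [-0.046, 0.999, 0.0, 0.002]
contact_force: [0.9, -0.2, -1.6]
opening: 0.273
finger_force: 29.9
```

Emit:
{"fn": "arm_command", "kwargs": {
  "steps": [
    {"translation": [0, 0, 0], "twist": [0, 0, 0], "fingers": -1},
    {"translation": [0, 0, 0], "twist": [0, 0, 0], "fingers": -1}
  ]
}}

```text
time: 33.75
eef_pos: [0.5014, 0.2884, 0.0719]
tcp_rot: [-0.046, 0.999, 0.0, 0.001]
contact_force: [0.1, 0.7, -0.9]
opening: 0.272
finger_force: 29.9
```

Emit:
{"fn": "arm_command", "kwargs": {
  "steps": [
    {"translation": [0, 0, 0.003], "twist": [0, 0, 0], "fingers": -1},
    {"translation": [0, 0, 0.006], "twist": [0, 0, 0], "fingers": -1},
    {"translation": [0, 0, 0.009], "twist": [0, 0, 0], "fingers": -1},
    {"translation": [0, 0, 0.0105], "twist": [0, 0, 0], "fingers": -1},
    {"translation": [0, 0, 0.0105], "twist": [0, 0, 0], "fingers": -1}
  ]
}}

```text
time: 34.38
eef_pos: [0.5016, 0.2884, 0.0641]
tcp_rot: [-0.046, 0.999, 0.0, 0.001]
contact_force: [-0.8, -0.5, 4.2]
opening: 0.274
finger_force: 31.7
```

Emit:
{"fn": "arm_command", "kwargs": {
  "steps": [
    {"translation": [0, 0, 0.0005], "twist": [0, 0, 0], "fingers": -1},
    {"translation": [0, 0, 0.0005], "twist": [0, 0, 0], "fingers": -1}
  ]
}}

```text
time: 34.62
eef_pos: [0.5018, 0.2885, 0.064]
tcp_rot: [-0.046, 0.999, 0.0, 0.001]
contact_force: [-1.4, -0.7, 6.9]
opening: 0.273
finger_force: 32.3
```

Touching the tray floor, so I'll release, rise and back away.

Emit:
{"fn": "arm_command", "kwargs": {
  "steps": [
    {"translation": [0, 0, 0], "twist": [0, 0, 0], "fingers": -0.3},
    {"translation": [0, 0, 0], "twist": [0, 0, 0], "fingers": -0.1},
    {"translation": [0, 0, 0], "twist": [0, 0, 0], "fingers": 0.1},
    {"translation": [0, 0, 0], "twist": [0, 0, 0], "fingers": 0.1},
    {"translation": [0, 0, 0], "twist": [0, 0, 0], "fingers": 0.1}
  ]
}}

```text
time: 35.25
eef_pos: [0.501, 0.2882, 0.0627]
tcp_rot: [-0.046, 0.999, -0.0, -0.0]
contact_force: [-0.7, 0.0, 0.5]
opening: 0.548
finger_force: 0.0
```

Emit:
{"fn": "arm_command", "kwargs": {
  "steps": [
    {"translation": [0, 0, -0.05], "twist": [0, 0, 0], "fingers": 0.1},
    {"translation": [0, 0, -0.11], "twist": [0, 0, 0], "fingers": 0.1},
    {"translation": [0, 0, -0.19], "twist": [0, 0, 0], "fingers": 0.1},
    {"translation": [0, -0.1, -0.19], "twist": [0, 0, 0], "fingers": 0.1},
    {"translation": [0, -0.18, -0.19], "twist": [0, 0, 0], "fingers": 0.1}
  ]
}}

```text
time: 35.88
eef_pos: [0.513, 0.163, 0.2069]
tcp_rot: [-0.047, 0.999, 0.0, 0.002]
contact_force: [0.3, -1.0, -0.5]
opening: 0.549
finger_force: 0.0
```

Emit:
{"fn": "arm_command", "kwargs": {
  "steps": [
    {"translation": [0, 0, 0], "twist": [0, 0, 0], "fingers": 0.1},
    {"translation": [0, 0, 0], "twist": [0, 0, 0], "fingers": 0.1},
    {"translation": [0, 0, 0], "twist": [0, 0, 0], "fingers": 0.1},
    {"translation": [0, 0, 0], "twist": [0, 0, 0], "fingers": 0.1}
  ]
}}

```text
time: 36.38
eef_pos: [0.5123, 0.1649, 0.2052]
tcp_rot: [-0.047, 0.999, 0.0, -0.0]
contact_force: [0.5, 0.1, 0.9]
opening: 0.547
finger_force: 0.0
```

```bash
python3 - <<'E'
from h import *
s=get_state();print(s['contact_force'],s['dq'])
q=read_camera('side');p=read_camera('wrist')
b=cv2.resize(q['pixels'][130:390,190:490],(400,347));a=cv2.resize(p['pixels'],(400,300));a=np.vstack([a,np.zeros((47,400,3),np.uint8)])
cv2.imwrite('pics/fin.png',np.hstack([a,b])[...,::-1])
E
```

```text
[0.52262078 0.10003064 0.93333993] [-0.00169649  0.00101148 -0.00031912 -0.00207327  0.00167202 -0.00034408]
```

View pics/fin.png

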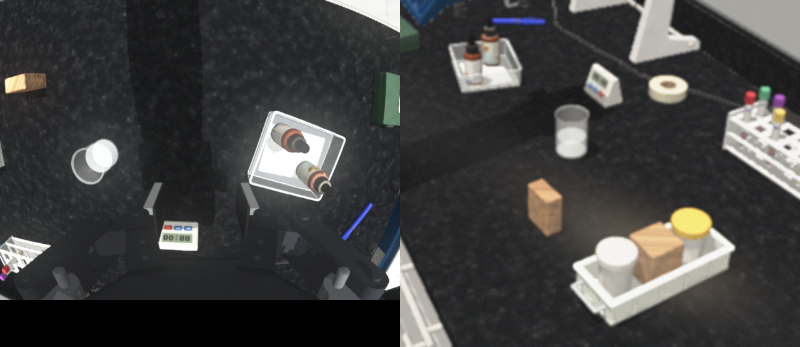

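The final view shows both bottles upright in the tray, and white cup, block and yellow cup upright in line in the carrier. The thin block, beaker and timer are in place.

```bash
python3 -c "
from plant import *
print(sign_off())"
```

```text
the job is handed in; nothing more can be done
None
```

I handed the job in at about 36 s; the last camera view shows both cups with the wide block between them in the carrier, both dropper bottles in the tray, all upright, and the thin block, beaker and timer in place, but the hand-in returned no verdict, and I viewed 16 pictures, two over the limit of 14.

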